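# Fit the cell in the magneto tester

## Task

The magneto tester's battery holder is empty. Take the larger of the two loose dry cells, push its flat end against the holder's spring contact with the button end raised, far enough to clear the lip at the other end but without driving the spring solid, then tip the button end down into the bay and let the spring push the button home into its socket under the lip. Do not force the cell against the holder, and leave everything else where it lies.

Things in the scene. Friction and masses are not known exactly. Their poses are not given: they have to be found in the camera images.
- cell: The larger dry cell: plain grey and steel cylinder 34 mm in diameter, 61.5 mm long, 110 to 160 g, lying loose on the table. Origin at mid-length on its axis; x runs along the axis from the flat end (x = -30.75 mm) to the tip of the raised button (x = +30.75 mm; button 9.5 mm in diameter, 2 mm high).
- cell_button (a point): Centre of the tip of the larger cell's button.
- cell_flat (a point): Centre of the larger cell's flat end.
- holder: Cell holder on the tester's deck: an aluminium base rail 150 by 46 by 3 mm with a black open bay clamped on it through slots. Origin on the deck under the rail, z up, x along the bay from spring to fixed contact. The bay's middle may be set up to 8 mm either way along x from the origin and is not measured: find it by feel or sight. Seated, the cell lies along x, button to +x, axis 25 mm above the deck.
- spring (a joint): Inward travel (m) of the sprung contact disc at the -x end: 16 mm across, centre 25 mm above the deck, face at x = -23.75 mm from the bay's middle when free. Free gap to the fixed contact 54.5 mm, so 0.007 with the cell seated; 0.013 is its stop. Pushes back 2.4 N at first touch, 0.8 N per mm more: 8 N seated, 12.8 N at the stop. Ends rub (friction 0.6): the cell does not drop home by its weight.
- tester: The magneto tester, fixed: grey sheet-steel case 170 (x) by 240 (y) by 62 mm high, origin at the centre of its underside, 0 to 12 mm above the table on screw feet. The holder is on its deck, 15 mm towards +x of the middle, holder x along case y. Brass posts, lamps and a toggle, up to 24 mm above the deck, stand in a row 66 mm towards -x of the middle.
- small_cell: The smaller dry cell, the wrong size: 26 mm in diameter, 50 mm long, lying on the table; stays where it is. Origin at its middle.
- small_gear: Bronze gear 48 mm in diameter, 16 mm high over its hub, flat on the table; stays. Origin under its centre.
- large_gear: Bronze gear 72 mm in diameter, 18 mm high, flat on the table; stays. Origin under its centre.
- distributor_cap: Cracked dark bakelite distributor cap with four towers, 76 mm in diameter, 57 mm high, on the table; stays. Origin under its centre.
- armature: Rusted steel shuttle armature, 128 mm long, 46 mm high, lying on the table; stays. Origin under its middle.
- nut_driver: Nut driver with wooden handle and brass shank, 195 mm long, 26 mm thick, lying on the table; stays. Origin under its middle.
- cover: The holder's sheet-metal cover, 70 by 120 by 14 mm, lying on the table; stays. Origin under its centre.
- bay_mid (a point): Middle of the seated cell if the bay is set centrally (25 mm above the deck). From the bay's true middle: cross ribs at |x| 18 to 29 mm carry the can 8 mm above the deck between 60 degree flanks (20 mm high, 22 mm out; 2 mm play each side), sides open between. Spring block: x -37 to -55 mm, 36 wide, 34 above the deck. Contact wall: x 29 to 37 mm, 32 wide, 34 above the deck.
- contact_mid (a point): Where the button's tip ends if the bay is set centrally: holder x = +30.75 mm, 25 mm above the deck (it shifts with the bay). The contact plate lies 1.6 mm deep in a socket 16 mm wide in the wall's face; a lip closes the socket 6 mm above the button's centre, so the button goes in only once the can is down on its ribs (to 1 mm), and must first pass the lip with the spring in by 8.6 mm or more.

How it is judged:
By the outcome, as a careful person would: the job done as asked, in the order asked, and still so for the second after the job is handed in, with the robot touching nothing.
It also fails if it takes over 59 s, if anything falls off the work surface, if the arm or the gripper's body presses on something with over 40 N, if the wrist force passes 120 N, or if a joint passes its speed limit or range.

## Robot

A 6-joint arm with a two-finger parallel gripper is mounted at the origin on the work surface. World frame = base frame: x ahead of the robot, y to its left, z up, the work surface at z = 0. Lengths are in m, angles in rad, forces in N, time in s.
With the tool pointing down it reaches from about 0.325 to 1 m from the base axis. Payload 5.1 kg.
Tool frame: the origin (TCP) lies at the very end of the fingers, on their centre line; the grasp point (between the pads) lies 19 mm behind it (hold_point_z is the distance from the TCP to the grasp point, in m); z points along the fingers, y is the direction in which the jaws open and shut (so a half turn about z gives the same grasp; the last joint's range is limited). The gripper opens to 85 mm and grips with 20 to 120 N. Pads are 22 mm wide; open, the fingers measure 114 mm over their backs; the gripper's body (76 mm by 85 mm) begins 54 mm behind the grasp point. The pads swing forward as they close: fully open they stand 13 mm farther back than shut.
Start: joints at [-1.236, 0.124, 1.65, -0, 1.367, -0.083], TCP at [0.264, -0.594, 0.231] pointing down, gripper open.
Joint ranges: [-2.61, 2.61], [-1.02, 2.33], [0.03, 2.71], [-1.35, 4.49], [0.32, 2.68], [-2.91, 2.91]. Speed limits (rad/s): [2.57, 2.57, 3.14, 3.14, 3.14, 3.14].

## Interface

Orientations are given as a unit quaternion [w, x, y, z].
In Python, from plant import * gives the robot as it stands.
- The arm moves only by the tool servo_tool, never from a script. Its argument "targets" is text: rows parted by semicolons, each of 4 numbers parted by spaces: the shift along the tool's x, y, z in mm, then the turn about the tool's z in degrees. A call has 1 to 5 rows; each row is the pose to reach, as a shift and turn from the pose commanded when the call began, along the tool's axes at that moment; what a row does not reach only later rows make up. A row lasts 1/8 s, in which the tool goes at most 62.5 mm and 10.7 degrees, less where a joint would pass 70% of its speed; a pose out of reach is approached as far as the arm can. A call with a gripper value outside its range is refused whole. "grip" is the closure, from 0 (fully open) to 1 (shut), set as the call begins (left out, the last holds). The fingers move at their own pace and stop on an object; "force" is the grip in N (left out, the last holds). Time passes only in rows, so rows that repeat a pose let the fingers close. It gives the time, the measured TCP pose, the force and the opening at its end, in the units of the state.
- read_state(): the state, without advancing time (a new reading comes with each control period).
- read_camera(name): name is "scene" or "top" or "wrist"; returns the picture (420x560x3 uint8, red, green, blue); there is no depth.
- camera_model(name): a dict with "fx", "fy", "cx", "cy" (pixels), "k1" (the pictures are not rectified: a ray, as slopes to the right and down, at radius r is drawn at 1 + k1 r^2 times it, then the intrinsics apply), "R" (3x3) and "t" (3): a world point X has camera coordinates R X + t. Camera axes: x right, y down, z forward; pixel columns grow to the right and rows downward; lengths in m; the calibration is good to about 2 mm. A picture is of the moment at which its call begins: read the wrist's pose just before it. camera_model takes no time and is no camera call; for the wrist camera it gives the pose at the moment of the call.
- close_job(): hands the job in, once; it reports no verdict.
Trained networks look in the newest picture that a camera, given by its name, has taken for a name from the list of things; names that differ only in an ending like _2 or _b are one class to them, and where a whole thing is asked for, a point or a joint stands for the part that bears it (a point fixed in the world has none). Each returns a list of dicts, best first, with "confidence" (0 to 1); they miss things now and then, are a little off and sometimes report something else, mostly with a low value. They report only what shows in the picture. A call takes as long as a camera call.
- search_frame(camera, target): "bbox" ([centre column, centre row, width, height] in pixels, round what is visible of it).
- silhouettes(camera, target): "mask" (420x560 bool, what is visible of it) and "bbox" ([centre column, centre row, width, height] in pixels, round what is visible of it).
- pinpoint(camera, target): "uv" ([column, row] in pixels: a listed point, or the origin of a listed thing).
The state is a dict: "clock": time; "joint_pos": joint angles; "qvel": joint speeds; "joint_efforts": joint torques, N m; "ee_pos": TCP position; "tcp_rot": TCP orientation; "contact_force": force on the tool from outside, world axes, zero at the start; "ft_torque": the same for the moment, N m; "width": finger opening in m.
Only numpy, scipy, OpenCV 4.12 (cv2) and the standard library are available. Lean on these libraries where they do the work, as an engineer would, in place of code of your own. Each camera call takes 0.05 s, during which the arm holds its last target.

## Working session

There is one attempt and no reset: what is moved stays moved. The work goes in short steps, Python scripts to look and compute and a tool call to move; the robot and the scene stay as the last step left them, time stands still between calls to the robot, and variables do not carry over. Pictures are saved under pics/ and viewed, and the job is handed in when it is done.

Besides the shell and the picture viewer there is one more tool, called after "Call:" as a command line: name --argument value ..., lists and objects as JSON in quotes. servo_tool: Moves the arm, as the interface text tells. Its arguments: {"type":"object","properties":{"targets":{"type":"string"},"grip":{"type":"number"},"force":{"type":"number"}},"required":["targets"]}

```bash
ls; mkdir -p pics; python3 - <<'E'
from plant import *
import cv2
s=read_state();print(s)
for n in ["scene","top","wrist"]:
    im=read_camera(n);cv2.imwrite(f"pics/{n}0.png",im[:,:,::-1]);m=camera_model(n);print(n,m)
E
```

```text
pics
{'clock': 0.0, 'joint_pos': array([-1.23557304e+00,  1.24525992e-01,  1.65162744e+00, -1.89748759e-05,
        1.36745856e+00, -8.26062231e-02]), 'qvel': array([ 0.00017574, -0.00025194, -0.00181549,  0.00071052,  0.00032814,
       -0.00110625]), 'joint_efforts': array([-2.26196871e-04, -4.23613572e+01, -3.65451765e+01, -9.10961035e-05,
        6.98365504e-03,  1.08482934e-05]), 'ee_pos': array([ 0.26352926, -0.59354824,  0.23006699]), 'tcp_rot': array([-1.00045549e-03,  9.78255671e-01,  2.07400153e-01, -1.36407030e-04]), 'contact_force': array([ 0.1133886 , -0.24389978, -0.6564311 ]), 'ft_torque': array([-0.04125568,  0.00601621,  0.03256114]), 'width': 0.08534602585603984}
scene {'fx': 416.72068820749877, 'fy': 416.72068820749877, 'cx': 281.58177111161075, 'cy': 208.30910117254953, 'k1': 0.03469044908386284, 'R': array([[-0.40253329,  0.91540277,  0.002173  ],
       [ 0.77141659,  0.34049383, -0.53756897],
       [-0.49283201, -0.21471312, -0.84321699]]), 't': array([ 0.24013887, -0.40008778,  1.43321781])}
top {'fx': 492.6109955227181, 'fy': 492.6109955227181, 'cx': 287.5783162254321, 'cy': 201.6886817833598, 'k1': 0.023968452108246104, 'R': array([[ 0.00686511, -0.99997118, -0.0032432 ],
       [-0.99317557, -0.00644077, -0.11645085],
       [ 0.1164266 ,  0.00402052, -0.99319116]]), 't': array([-0.01514606,  0.57870619,  1.57044136])}
wrist {'fx': 329.7106994949053, 'fy': 329.7106994949053, 'cx': 280.0000398747845, 'cy': 203.61722278117983, 'k1': -0.07553842238673356, 'R': array([[ 4.05617573e-01, -9.14042411e-01, -9.24966780e-04],
       [-8.83033534e-01, -3.92117951e-01,  2.57866810e-01],
       [-2.36063896e-01, -1.03778533e-01, -9.66180031e-01]]), 't': array([-0.64841806, -0.03190199,  0.3794    ])}
```

View pics/scene0.png

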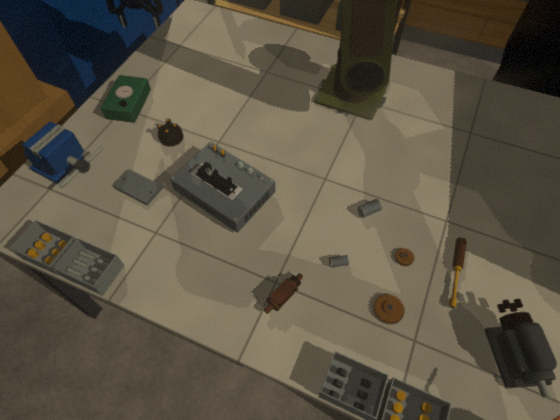

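View pics/top0.png

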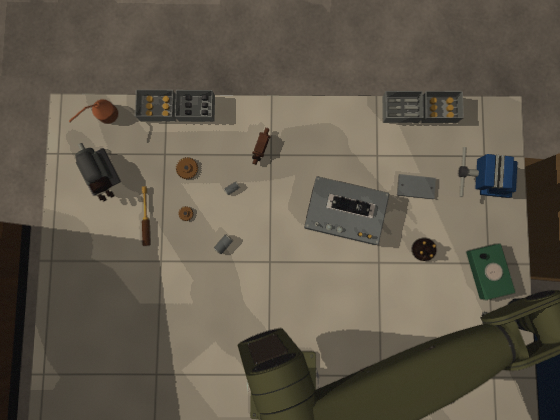

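View pics/wrist0.png

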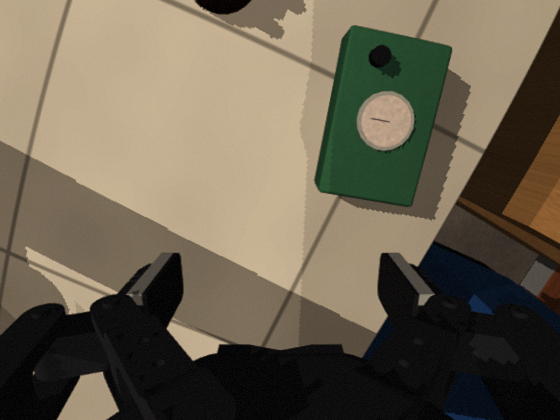

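```bash
cat > h.py <<'E'
from plant import *
import numpy as np, cv2
def ray(n,uv,m=None):
    m=m or camera_model(n)
    K=np.array([[m['fx'],0,m['cx']],[0,m['fy'],m['cy']],[0,0,1]])
    p=cv2.undistortPoints(np.array([[uv]],float),K,np.array([m['k1'],0,0,0,0.]))[0,0]
    R=m['R'];o=-R.T@m['t'];d=R.T@np.array([p[0],p[1],1]);return o,d
def onz(n,uv,z,m=None):
    o,d=ray(n,uv,m);return o+d*(z-o[2])/d[2]
def tri(l):
    A=np.zeros((3,3));b=np.zeros(3)
    for o,d in l:
        d=d/np.linalg.norm(d);P=np.eye(3)-np.outer(d,d);A+=P;b+=P@o
    X=np.linalg.solve(A,b);return X,[np.linalg.norm((np.eye(3)-np.outer(d,d)/(d@d))@(X-o)) for o,d in l]
def proj(n,X,m=None):
    m=m or camera_model(n);c=m['R']@X+m['t'];x=c[:2]/c[2];x=x*(1+m['k1']*(x@x));return np.array([m['fx']*x[0]+m['cx'],m['fy']*x[1]+m['cy']])
def save(n,f,crop=None,s=1):
    im=read_camera(n)[:,:,::-1]
    if crop: im=im[crop[1]:crop[3],crop[0]:crop[2]]
    cv2.imwrite('pics/'+f,cv2.resize(im,None,fx=s,fy=s,interpolation=cv2.INTER_CUBIC))
E
python3 - <<'E'
from h import *
np.set_printoptions(precision=4,suppress=True)
for t in ["cell","cell_button","cell_flat","holder","tester","bay_mid","contact_mid","small_cell"]:
    L=[]
    for n in ["top","scene"]:
        r=pinpoint(n,t)
        for q in r[:2]: print(t,n,q['uv'],round(q['confidence'],2),onz(n,q['uv'],0.017))
        if r: L.append(ray(n,r[0]['uv']))
    if len(L)==2: print('   tri',*tri(L))
E
python3 -c "
import cv2
a=cv2.imread('pics/top0.png');cv2.imwrite('pics/t1.png',cv2.resize(a[165:260,195:400],None,fx=3.9,fy=3.9,interpolation=cv2.INTER_CUBIC))
a=cv2.imread('pics/scene0.png');cv2.imwrite('pics/s1.png',cv2.resize(a[135:275,165:395],None,fx=3.4,fy=3.4,interpolation=cv2.INTER_CUBIC))"
```

```text
cell top [224.2, 243.6] 0.57 [0.4419 0.1943 0.017 ]
cell scene [360.8, 210.1] 0.65 [0.4581 0.1786 0.017 ]
   tri [0.4447 0.187  0.0017] [np.float64(0.009550880744355353), np.float64(0.009550880744355396)]
cell_button top [217.5, 253.6] 0.69 [0.4094 0.2154 0.017 ]
cell_button scene [378.7, 203.0] 0.63 [0.4155 0.217  0.017 ]
   tri [0.4095 0.2168 0.0086] [np.float64(0.00018568763749165717), np.float64(0.00018568763749175012)]
cell_flat top [226.9, 237.1] 0.58 [0.4631 0.186  0.017 ]
cell_flat scene [361.3, 212.3] 0.5 [0.4644 0.1821 0.017 ]
cell_flat scene [224.9, 179.3] 0.27 [ 0.5163 -0.2151  0.017 ]
   tri [0.4636 0.184  0.0168] [np.float64(0.0020452541576609752), np.float64(0.0020452541576609896)]
holder top [348.5, 205.7] 0.62 [ 0.5688 -0.2114  0.017 ]
holder scene [217.9, 182.8] 0.71 [ 0.5355 -0.2277  0.017 ]
   tri [ 0.5636 -0.2057  0.0645] [np.float64(2.7323881743207165e-05), np.float64(2.7323881743244878e-05)]
tester top [343.9, 211.4] 0.87 [ 0.5499 -0.1962  0.017 ]
tester scene [225.1, 193.2] 0.56 [ 0.5594 -0.1916  0.017 ]
   tri [ 0.5513 -0.1978  0.0026] [np.float64(3.739753579893899e-05), np.float64(3.739753579895387e-05)]
bay_mid top [347.5, 207.7] 0.71 [ 0.5622 -0.2081  0.017 ]
bay_mid scene [361.5, 213.4] 0.71 [0.4676 0.1837 0.017 ]
bay_mid scene [215.4, 179.4] 0.65 [ 0.5277 -0.2401  0.017 ]
   tri [0.559  0.0035 0.2041] [np.float64(0.1891088580264093), np.float64(0.18910885802640934)]
contact_mid top [339.6, 200.2] 0.68 [ 0.5868 -0.1823  0.017 ]
small_cell top [229.3, 191.3] 0.59 [0.614  0.1813 0.017 ]
small_cell scene [341.3, 260.8] 0.77 [0.6257 0.1803 0.017 ]
   tri [0.6168 0.1815 0.0003] [np.float64(0.001945399487280086), np.float64(0.0019453994872798653)]
```

View pics/t1.png

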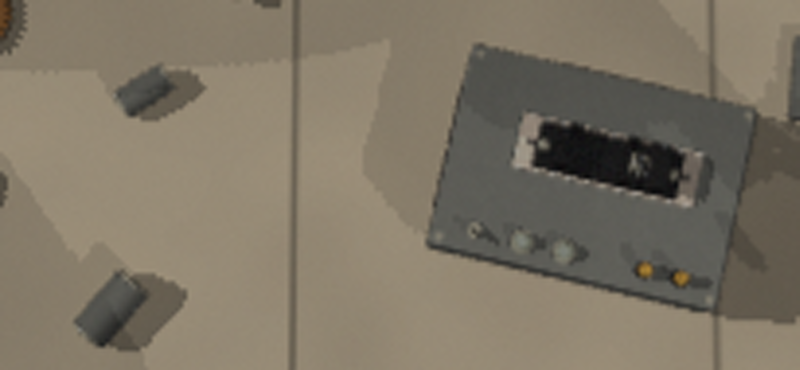

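View pics/s1.png

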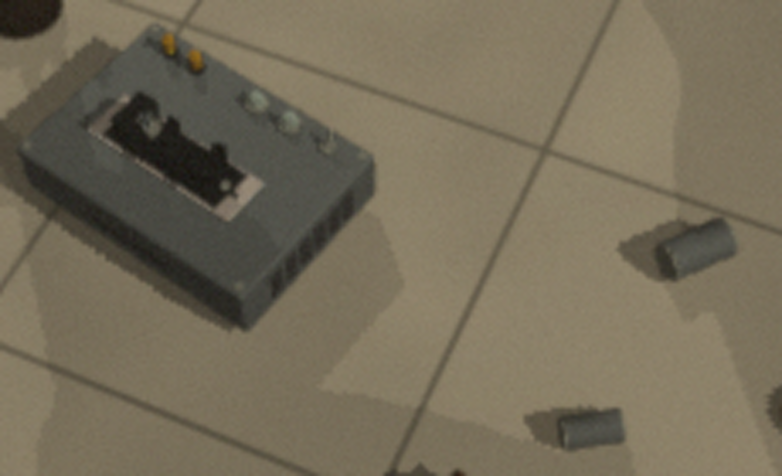

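Call:
servo_tool --targets "269 -144 0 -33;269 -144 0 -33;269 -144 0 -33;269 -144 0 -33;269 -144 0 -33"

```text
clock: 1.58
ee_pos: [0.4522, -0.3515, 0.2316]
tcp_rot: [0.0, 0.879, 0.477, 0.0]
contact_force: [1.3, -0.5, 0.3]
width: 0.0853
```

```bash
cat >> h.py <<'E'
np.set_printoptions(precision=4,suppress=True)
def tool():
    s=read_state();w,x,y,z=s['tcp_rot']
    from scipy.spatial.transform import Rotation as Ro
    return s,Ro.from_quat([x,y,z,w]).as_matrix()
def go(P,yaw):
    s,R=tool();d=R.T@(np.array(P)-s['ee_pos'])*1000
    y=np.degrees(np.arctan2(R[1,0],R[0,0]))
    print('t',round(s['clock'],2),'pos',s['ee_pos'],'yaw',round(y,2),'tilt',R[:,2],'shift',d.round(1),'turn',round((y-yaw+180)%360-180,2),'F',s['contact_force'],'w',round(s['width'],4))
E
python3 -c "
from h import *
go([.56,-.21,.25],77)"
```

```text
t 1.57 pos [ 0.4522 -0.3515  0.2316] yaw 56.97 tilt [ 0.0006 -0.0003 -1.    ] shift [177.3  13.2 -18.4] turn -20.03 F [ 1.2888 -0.5495  0.3498] w 0.0853
```

Call:
servo_tool --targets "177 13 -18 -20;177 13 -18 -20;177 13 -18 -20;177 13 -18 -20"

```text
clock: 2.08
ee_pos: [0.5604, -0.2094, 0.25]
tcp_rot: [0.0, 0.781, 0.624, 0.0]
contact_force: [0.1, -0.7, 0.3]
width: 0.0853
```

```bash
python3 -c "
from h import *
go([.56,-.21,.25],77)
m=camera_model('wrist');save('wrist','w1.png')
print(m['t'].tolist(),m['R'].tolist())
for t in ['holder','bay_mid','contact_mid','spring','tester']:
  for q in pinpoint('wrist',t)[:2]: print(t,q['uv'],q['confidence'])
"
```

```text
t 2.08 pos [ 0.5604 -0.2094  0.25  ] yaw 77.23 tilt [ 0.0013 -0.0002 -1.    ] shift [-0.7 -0.3  0. ] turn 0.23 F [ 0.1033 -0.7075  0.3212] w 0.0853
[-0.5943171709060079, -0.11425904363165483, 0.37548707644750495] [[0.9752331933580929, -0.22116196702683952, 0.00275733810007094], [-0.2143171091198392, -0.9418221089243805, 0.25891946987383757], [-0.054666217274418026, -0.25309780615811994, -0.9658949762820256]]
holder [282.9, 176.1] 0.97
bay_mid [284.8, 178.9] 0.68
contact_mid [282.3, 146.1] 0.68Traceback (most recent call last):
  File "<string>", line 7, in <module>
    for q in pinpoint('wrist',t)[:2]: print(t,q['uv'],q['confidence'])
             ~~~~~~~~^^^^^^^^^^^
ValueError: it knows: armature, bay_mid, cell, cell_button, cell_flat, contact_mid, cover, distributor_cap, holder, large_gear, nut_driver, small_cell, small_gear, tester
```

View pics/w1.png

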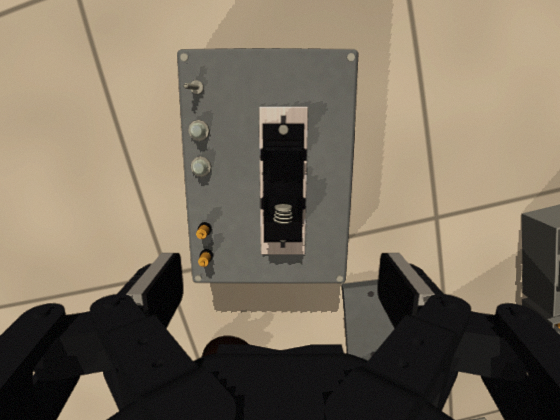

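```bash
python3 -c "
import cv2
a=cv2.imread('pics/w1.png');cv2.imwrite('pics/w1a.png',cv2.resize(a[95:265,240:330],None,fx=3.5,fy=3.5,interpolation=cv2.INTER_CUBIC))
cv2.imwrite('pics/w1b.png',cv2.resize(a[40:295,170:365],None,fx=2.35,fy=2.35,interpolation=cv2.INTER_CUBIC))"
```

```text
(no output)
```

View pics/w1a.png

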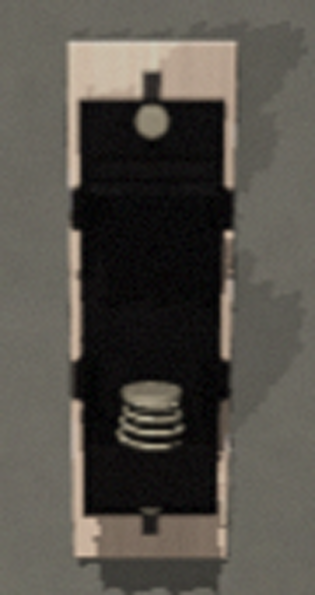

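View pics/w1b.png

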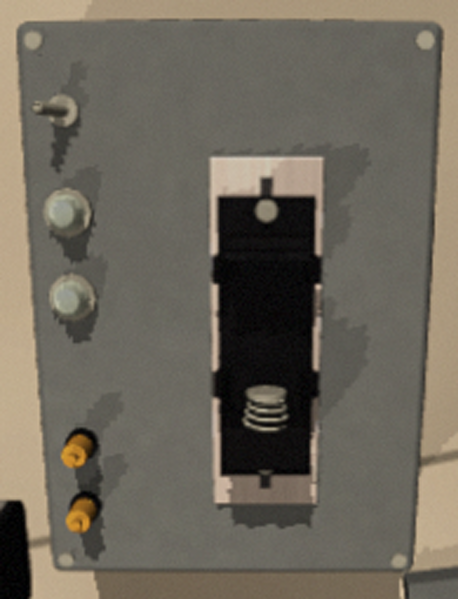

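```bash
cat > fit.py <<'E'
from h import *
from scipy.optimize import least_squares
m=camera_model('wrist')
A=lambda p:(240+p[0]/3.5,95+p[1]/3.5)
C=lambda p:(170+p[0]/2.35,40+p[1]/2.35)
# points: (case/holder coords) ; holder origin at case (15,0)
pts=[]
for p,X in [((67,42),(-23,75)),((238,42),(23,75)),((227,557),(23,-75)),((75,557),(-23,-75))]: pts.append((A(p),(15+X[0],X[1],3)))
for p,X in [((18,22),(-85,120)),((442,22),(85,120)),((50,570),(-85,-120)),((412,570),(85,-120))]: pts.append((C(p),(X[0],X[1],0)))
def W(p,X):
    c,s=np.cos(p[2]),np.sin(p[2]);x,y,z=np.array(X)/1000
    return np.array([p[0]+c*x-s*y,p[1]+s*x+c*y,p[3]+z])
f=lambda p:np.concatenate([proj('wrist',W(p,X),m)-np.array(uv) for uv,X in pts])
r=least_squares(f,[.55,-.2,-.22,.07])
print(r.x,np.degrees(r.x[2]),f(r.x).reshape(-1,2).round(2).tolist())
# bay offset from ribs (rows only)
for p,X in [((72,188),(-22,29)),((72,228),(-22,18)),((234,188),(22,29)),((234,228),(22,18)),((72,360),(-22,-18)),((72,398),(-22,-29)),((229,360),(22,-18)),((229,398),(22,-29))]:
    g=lambda b:proj('wrist',W(r.x,(15+X[0],X[1]+b,20)),m)-np.array(A(p))
    b=least_squares(lambda b:g(b[0])[1:],[0.]).x[0];print(X,'b',round(b,2),'du',round(g(b)[0],2))
print('holder org',W(r.x,(15,0,0)))
E
python3 fit.py; python3 - <<'E'
import sys; sys.path.insert(0,'.')
from h import *
# cross-check with top camera
for t in ['tester','holder']:
    q=pinpoint('top',t)[:1]; print(t,[(a['uv'],a['confidence']) for a in q])
E
```

```text
[ 0.5481 -0.2063 -0.2354  0.0667] -13.490077993184498 [[0.22, -4.56], [0.07, -4.23], [-0.64, -3.6], [-0.73, -3.82], [-0.85, 3.91], [1.23, 4.61], [0.73, 3.59], [-0.07, 4.57]]
(-22, 29) b 4.1 du -0.87
(-22, 18) b 4.53 du -0.78
(22, 29) b 4.38 du 0.54
(22, 18) b 4.8 du 0.25
(-22, -18) b 4.38 du -0.43
(-22, -29) b 4.58 du -0.32
(22, -18) b 4.64 du 0.68
(22, -29) b 4.83 du 0.38
holder org [ 0.5627 -0.2098  0.0667]
tester [([343.9, 211.4], 0.87)]
holder [([348.5, 205.7], 0.62)]
```

```bash
cat >> fit.py <<'E'
print('--- free rail offset')
def W2(p,X,rail): return W(p,(X[0]+(p[5] if rail else 0),X[1]+(p[4] if rail else 0),X[2]))
f2=lambda p:np.concatenate([proj('wrist',W2(p,X,i<4),m)-np.array(uv) for i,(uv,X) in enumerate(pts)])
r=least_squares(f2,[.55,-.2,-.22,.07,0,0])
p=r.x;print(p,f2(p).reshape(-1,2).round(2).tolist())
bs=[]
for q,X in [((72,188),(-22,29)),((72,228),(-22,18)),((234,188),(22,29)),((234,228),(22,18)),((72,360),(-22,-18)),((72,398),(-22,-29)),((229,360),(22,-18)),((229,398),(22,-29))]:
    g=lambda b:proj('wrist',W2(p,(15+X[0],X[1]+b,20),True),m)-np.array(A(q))
    b=least_squares(lambda b:g(b[0])[1:],[0.]).x[0];bs.append(b)
b=np.mean(bs);print('bay',np.round(bs,2),b)
print('holder org',W2(p,(15,0,0),True),'bay mid deck',W2(p,(15,b,0),True))
# predicted disc face centre and wall edges
for nm,X in [('disc top',(15,b-23.75,33)),('disc l',(7,b-23.75,25)),('disc r',(23,b-23.75,25)),('wall in L',(-1,b+29,34)),('wall out L',(-1,b+37,34)),('wallR',(31,b+29,34)),('blk',(-3,b-55,34)),('blkin',(-3,b-37,34))]:
    u=proj('wrist',W2(p,X,True),m);print(nm,((u-[240,95])*3.5).round(0))
E
python3 fit.py | sed -n '/free/,$p'
```

```text
--- free rail offset
[ 0.5488 -0.2025 -0.234   0.0653 -8.4888  0.5616] [[0.5, 0.27], [-0.01, 0.49], [-0.4, -0.41], [-0.16, -0.54], [-1.13, -0.2], [0.51, 0.05], [0.8, -0.21], [-0.08, 0.45]]
bay [8.35 8.73 8.53 8.9  8.4  8.55 8.57 8.71] 8.591346663717577
holder org [ 0.562  -0.2144  0.0653] bay mid deck [ 0.5639 -0.206   0.0653]
disc top [153. 393.]
disc l [123. 384.]
disc r [182. 385.]
wall in L [ 91. 193.]
wall out L [ 90. 161.]
wallR [217. 193.]
blk [ 85. 504.]
blkin [ 85. 441.]
```

```bash
python3 -c "
from h import *
go([.44,.19,.22],150)"
```

```text
t 2.38 pos [ 0.5578 -0.2133  0.2491] yaw 76.82 tilt [-0.0005  0.0001 -1.    ] shift [ 365.8 -206.6   29.1] turn -73.18 F [-0.5591 -0.483   0.2608] w 0.0859
```

```bash
sed -i "s/^m=camera_model('wrist')/m=camera_model('wrist');print(m['t']);m['t']=np.array([-0.5943171709060079, -0.11425904363165483, 0.37548707644750495]);m['R']=np.array([[0.9752331933580929, -0.22116196702683952, 0.00275733810007094], [-0.2143171091198392, -0.9418221089243805, 0.25891946987383757], [-0.054666217274418026, -0.25309780615811994, -0.9658949762820256]])/" fit.py; python3 fit.py
```

```text
[-0.5928 -0.1145  0.3755]
[ 0.551  -0.2028 -0.2291  0.0677] -13.129243733062541 [[0.25, -4.57], [0.09, -4.23], [-0.63, -3.62], [-0.71, -3.82], [-0.85, 3.87], [1.2, 4.65], [0.69, 3.67], [-0.09, 4.51]]
(-22, 29) b 4.09 du -0.81
(-22, 18) b 4.52 du -0.71
(22, 29) b 4.36 du 0.59
(22, 18) b 4.78 du 0.3
(-22, -18) b 4.37 du -0.37
(-22, -29) b 4.57 du -0.27
(22, -18) b 4.61 du 0.73
(22, -29) b 4.8 du 0.43
holder org [ 0.5656 -0.2062  0.0677]
--- free rail offset
[ 0.5517 -0.1987 -0.2269  0.0662 -8.4979  0.5226] [[0.51, 0.27], [-0.01, 0.49], [-0.4, -0.43], [-0.16, -0.53], [-1.13, -0.23], [0.51, 0.09], [0.79, -0.14], [-0.07, 0.39]]
bay [8.35 8.73 8.52 8.89 8.4  8.55 8.55 8.69] 8.584033625784546
holder org [ 0.5649 -0.2105  0.0662] bay mid deck [ 0.5668 -0.2021  0.0662]
disc top [153. 393.]
disc l [123. 384.]
disc r [182. 385.]
wall in L [ 91. 193.]
wall out L [ 91. 161.]
wallR [217. 193.]
blk [ 86. 504.]
blkin [ 85. 441.]
```

Call:
servo_tool --targets "255 -145 29 -52;255 -145 29 -52;255 -145 29 -52;255 -145 29 -52;255 -145 29 -52"

```text
clock: 3.0
ee_pos: [0.4739, 0.0701, 0.22]
tcp_rot: [0.0, 0.429, 0.903, 0.0]
contact_force: [1.5, 0.3, 0.4]
width: 0.0854
```

```bash
python3 -c "
from h import *
go([.44,.19,.22],150)"
```

```text
t 3.0 pos [0.4739 0.0701 0.22  ] yaw 129.19 tilt [ 0.0002  0.0002 -1.    ] shift [114.4  49.6   0. ] turn -20.81 F [1.4934 0.291  0.4083] w 0.0854
```

Call:
servo_tool --targets "114 50 0 -21;114 50 0 -21;114 50 0 -21;114 50 0 -21"

```text
clock: 3.5
ee_pos: [0.4424, 0.1885, 0.2203]
tcp_rot: [0.0, 0.26, 0.966, -0.0]
contact_force: [0.3, -0.6, 0.2]
width: 0.0855
```

```bash
python3 -c "
from h import *
m=camera_model('wrist');save('wrist','w2.png')
go([.44,.19,.22],150)
for t in ['cell','cell_button','cell_flat']:
  for q in pinpoint('wrist',t)[:2]: print(t,q['uv'],q['confidence'],onz('wrist',q['uv'],.017,m))
m2=camera_model('wrist');print(m['t'],m2['t'])
"
```

```text
t 3.55 pos [0.4426 0.188  0.2203] yaw 149.8 tilt [ 0.0001 -0.0004 -1.    ] shift [3.2 0.4 0.3] turn -0.2 F [-0.4964 -1.0726 -0.6216] w 0.0855
cell [286.4, 176.0] 0.65 [0.4448 0.1971 0.017 ]
cell_button [293.0, 143.0] 0.68 [0.418  0.2204 0.017 ]
cell_flat [284.8, 198.4] 0.92 [0.4653 0.1833 0.017 ]
[-0.387  -0.3097  0.2934] [-0.3872 -0.3096  0.2934]
```

View pics/w2.png

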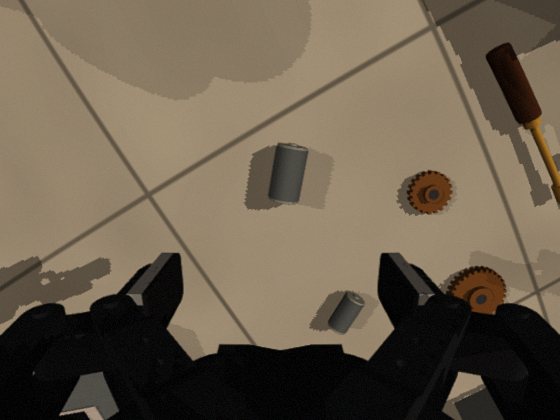

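```bash
python3 -c "
from h import *
m=camera_model('wrist')
r=silhouettes('wrist','cell');q=r[0];M=q['mask'].astype(np.uint8);print(q['confidence'],q['bbox'],camera_model('wrist')['t']-m['t'])
c=max(cv2.findContours(M,0,1)[0],key=cv2.contourArea)
P=np.array([onz('wrist',p[0].astype(float),.017,m)[:2] for p in c])*1000
(cx,cy),(w,h),a=cv2.minAreaRect(P.astype(np.float32));B=cv2.boxPoints(((cx,cy),(w,h),a));print(cx,cy,w,h,a,B.tolist())
for uv in [(284,203),(292,145)]: print(onz('wrist',uv,.017,m))
"
```

```text
0.87 [287.5, 173.5, 39.6, 58.8] [-0.  0.  0.]
443.5216064453125 198.82191467285156 33.14480972290039 65.72819519042969 49.600563049316406 [[407.75335693359375, 207.5009307861328], [457.80828857421875, 164.9016571044922], [479.28985595703125, 190.1428985595703], [429.23492431640625, 232.74217224121094]]
[0.4698 0.1793 0.017 ]
[0.4198 0.2179 0.017 ]
```

```bash
python3 -c "
from h import *
go([.438,.203,.06],141)"
```

```text
t 3.75 pos [0.4427 0.1879 0.2203] yaw 149.78 tilt [-0.0001 -0.0001 -1.    ] shift [ 11.7  10.7 160.3] turn 8.78 F [0.4346 1.077  1.0897] w 0.0851
```

Call:
servo_tool --targets "12 11 60 9;12 11 120 9;12 11 160 9;12 11 160 9"

```text
clock: 4.25
ee_pos: [0.4346, 0.203, 0.0567]
tcp_rot: [-0.003, 0.335, 0.942, -0.003]
contact_force: [-0.3, -0.3, 1.1]
width: 0.0853
```

```bash
python3 -c "
from h import *
m=camera_model('wrist');save('wrist','w3.png')
go([.438,.203,.005],141)
for t in ['cell_button','cell_flat']:
  for q in pinpoint('wrist',t)[:2]: print(t,q['uv'],q['confidence'],onz('wrist',q['uv'],.017,m))
"
```

```text
t 4.3 pos [0.4368 0.2039 0.0596] yaw 140.86 tilt [-0.0027 -0.0009 -1.    ] shift [-1.5  0.2 54.6] turn -0.14 F [ 0.2526 -0.7323 -0.1832] w 0.0856
cell_button [281.8, 188.8] 0.64 [0.4168 0.2208 0.017 ]
cell_flat [279.5, 290.2] 0.91 [0.4661 0.179  0.017 ]
```

View pics/w3.png

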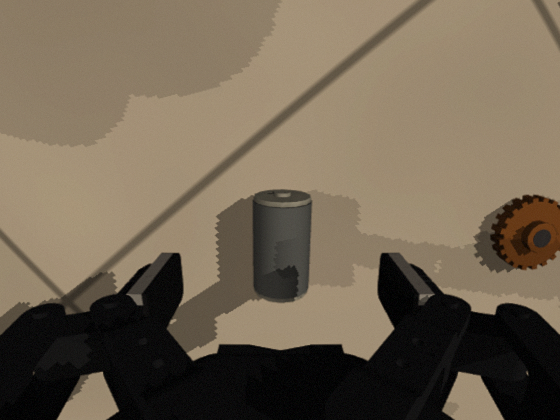

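Call:
servo_tool --targets "0 0 30 0;0 0 54 0;0 0 54 0;0 0 54 0"

```text
clock: 4.9
ee_pos: [0.4392, 0.2053, 0.0087]
tcp_rot: [0.002, 0.334, 0.942, 0.001]
contact_force: [0.0, -0.3, 1.7]
width: 0.0855
```

Call:
servo_tool --targets "0 0 0 0;0 0 0 0;0 0 0 0;0 0 0 0;0 0 0 0" --grip 1 --force 30

```text
clock: 5.52
ee_pos: [0.4376, 0.2048, 0.0069]
tcp_rot: [0.0, 0.334, 0.942, 0.0]
contact_force: [-0.8, -0.3, 5.3]
width: 0.033
```

```bash
python3 -c "
from h import *
save('wrist','w4.png')
go([.438,.203,.005],141)
"
```

```text
t 5.58 pos [0.4376 0.2048 0.0069] yaw 140.94 tilt [ 0.0002 -0.     -1.    ] shift [-1.4 -1.1  1.9] turn -0.06 F [-2.3731 -0.5417  5.6895] w 0.0331
```

View pics/w4.png

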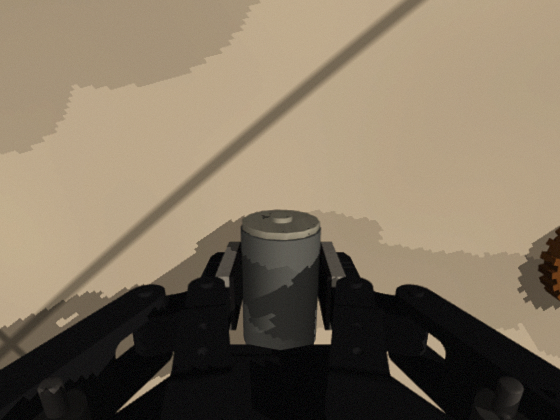

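Call:
servo_tool --targets "0 0 -60 0;0 0 -120 0;0 0 -160 0;0 0 -160 0"

```text
clock: 6.08
ee_pos: [0.4397, 0.2056, 0.1703]
tcp_rot: [0.003, 0.334, 0.942, 0.003]
contact_force: [0.2, 0.2, -1.0]
width: 0.0329
```

```bash
python3 - <<'E'
from h import *
go([.52,-.1,.20],76.8)
for zl in [8,11,14]:
  for th in [0,4,6,8,10,12,15,18,20,24,28]:
    c,s=np.cos(np.radians(th)),np.sin(np.radians(th))
    u=np.array([c,s]);v=np.array([-s,c]) # v = up-ish normal
    F=np.array([0,zl])+17*v  # face centre, low edge at (0,zl)
    corner=59.5*u+[0,zl]; bl=F+61.5*u-4.75*v
    xmax=max([p[0] for p in (corner,bl) if p[1]<34]+[-99]); 
    face33=0-(33-zl)*s/c  # face x at z=33
    if zl+34*c<33: face33=-34*s
    comp=(xmax-face33)-29-23.75 if xmax>-99 else None
    print(zl,th,'corner z',round(corner[1],1),'btn low z',round(bl[1],1),'need comp',comp and round(comp,2))
E
```

```text
t 6.08 pos [0.4397 0.2056 0.1703] yaw 140.94 tilt [ 0.0077  0.0027 -1.    ] shift [-255.1 -186.4  -29.9] turn 64.14 F [ 0.2211  0.2305 -1.0434] w 0.0329
8 0 corner z 8.0 btn low z 20.2 need comp 8.75
8 4 corner z 12.2 btn low z 24.5 need comp 9.49
8 6 corner z 14.2 btn low z 26.6 need comp 9.76
8 8 corner z 16.3 btn low z 28.7 need comp 9.96
8 10 corner z 18.3 btn low z 30.7 need comp 10.25
8 12 corner z 20.4 btn low z 32.8 need comp 10.76
8 15 corner z 23.4 btn low z 35.7 need comp 11.42
8 18 corner z 26.4 btn low z 38.7 need comp 11.96
8 20 corner z 28.4 btn low z 40.5 need comp 12.26
8 24 corner z 32.2 btn low z 44.2 need comp 12.74
8 28 corner z 35.9 btn low z 47.7 need comp None
11 0 corner z 11.0 btn low z 23.2 need comp 8.75
11 4 corner z 15.2 btn low z 27.5 need comp 9.28
11 6 corner z 17.2 btn low z 29.6 need comp 9.44
11 8 corner z 19.3 btn low z 31.7 need comp 9.54
11 10 corner z 21.3 btn low z 33.7 need comp 9.73
11 12 corner z 23.4 btn low z 35.8 need comp 10.13
11 15 corner z 26.4 btn low z 38.7 need comp 10.62
11 18 corner z 29.4 btn low z 41.7 need comp 10.99
11 20 corner z 31.4 btn low z 43.5 need comp 11.17
11 24 corner z 35.2 btn low z 47.2 need comp None
11 28 corner z 38.9 btn low z 50.7 need comp None
14 0 corner z 14.0 btn low z 26.2 need comp 8.75
14 4 corner z 18.2 btn low z 30.5 need comp 9.07
14 6 corner z 20.2 btn low z 32.6 need comp 9.13
14 8 corner z 22.3 btn low z 34.7 need comp 8.84
14 10 corner z 24.3 btn low z 36.7 need comp 9.2
14 12 corner z 26.4 btn low z 38.8 need comp 9.49
14 15 corner z 29.4 btn low z 41.7 need comp 9.81
14 18 corner z 32.4 btn low z 44.7 need comp 10.01
14 20 corner z 34.4 btn low z 46.5 need comp None
14 24 corner z 38.2 btn low z 50.2 need comp None
14 28 corner z 41.9 btn low z 53.7 need comp None
```

```bash
python3 - <<'E'
from h import *
go([.535,-.28,.25],76.8)
E
```

```text
t 6.08 pos [0.4397 0.2056 0.1703] yaw 140.94 tilt [ 0.0077  0.0027 -1.    ] shift [-380.4 -316.4  -80.3] turn 64.14 F [ 0.2211  0.2305 -1.0434] w 0.0329
```

Call:
servo_tool --targets "-45 -38 -40 8;-90 -76 -60 16;-135 -114 -80 24;-180 -152 -80 32;-225 -190 -80 40"

```text
clock: 6.7
ee_pos: [0.4917, -0.0861, 0.2443]
tcp_rot: [-0.001, 0.638, 0.77, -0.0]
contact_force: [1.0, 1.1, -2.4]
width: 0.0326
```

```bash
python3 - <<'E'
from h import *
go([.535,-.28,.25],76.8)
E
```

```text
t 6.7 pos [ 0.4917 -0.0861  0.2443] yaw 100.67 tilt [-0.002   0.0009 -1.    ] shift [-198.5    6.6   -5.9] turn 23.87 F [ 1.0156  1.1056 -2.3788] w 0.0326
```

Call:
servo_tool --targets "-50 2 -6 6;-100 3 -6 12;-150 5 -6 18;-198 7 -6 24;-198 7 -6 24"

```text
clock: 7.32
ee_pos: [0.5359, -0.2796, 0.2487]
tcp_rot: [-0.002, 0.784, 0.621, -0.001]
contact_force: [0.2, 0.3, -1.2]
width: 0.0329
```

Call:
servo_tool --targets "0 0 0 0;0 0 0 0;0 0 0 0"

```text
clock: 7.7
ee_pos: [0.5367, -0.2764, 0.2523]
tcp_rot: [-0.0, 0.782, 0.623, 0.0]
contact_force: [0.5, 0.6, 0.2]
width: 0.0329
```

```bash
python3 - <<'E'
from h import *
m=camera_model('wrist');save('wrist','w5.png')
go([.535,-.28,.25],76.8)
m2=camera_model('wrist');print(m['t'],m2['t'])
np.savez('w5m.npz',**m2)
a=cv2.imread('pics/w5.png')
cv2.imwrite('pics/w5b.png',cv2.resize(a[0:300,140:400],None,fx=2,fy=2,interpolation=cv2.INTER_CUBIC))
E
```

```text
t 7.75 pos [ 0.5368 -0.2765  0.2525] yaw 77.02 tilt [ 0.0003 -0.0001 -1.    ] shift [-3.8 -0.9  2.5] turn 0.22 F [ 0.1504 -0.1288 -1.2121] w 0.0325
[-0.5862 -0.1812  0.3607] [-0.5864 -0.1813  0.3607]
```

View pics/w5.png

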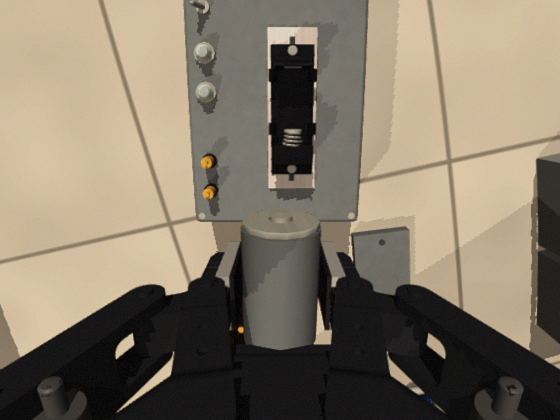

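View pics/w5b.png

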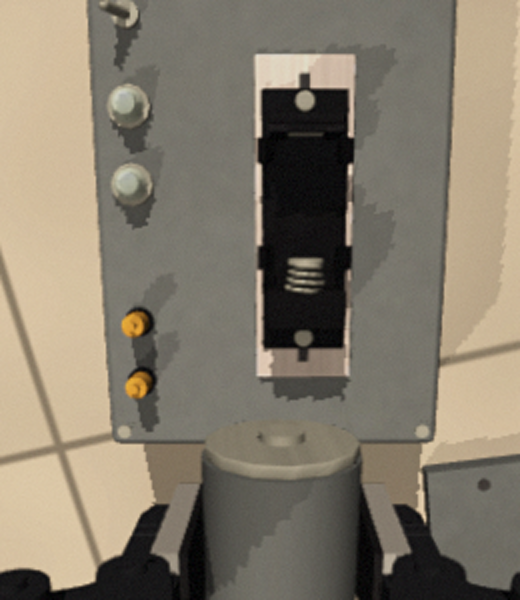

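```bash
cat > fit2.py <<'E'
from h import *
from scipy.optimize import least_squares
m=dict(np.load('w5m.npz'))
B=lambda p:np.array((140+p[0]/2,p[1]/2))
def W(p,X,rail):
    c,s=np.cos(p[2]),np.sin(p[2]);x,y,z=np.array(X)/1000
    if rail: y+=p[4]; x+=p[5]
    return np.array([p[0]+c*x-s*y,p[1]+s*x+c*y,p[3]+z])
pts=[((255,55),(-8,75,3),1),((355,55),(38,75,3),1),((349,377),(38,-75,3),1),((257,377),(-8,-75,3),1),((113,440),(-85,-120,0),0),((433,440),(85,-120,0),0)]
lines=[((88,0),(-85,60,0)),((456,0),(85,60,0)),((100,220),(-85,-20,0)),((444,220),(85,-20,0))]
def f(p):
    e=[proj('w',W(p,X,r),m)-B(uv) for uv,X,r in pts]
    for uv,X in lines:
        # find y along the edge so row matches -> column residual
        a=proj('w',W(p,X,0),m);b=proj('w',W(p,(X[0],X[1]+20,0),0),m);t=(B(uv)[1]-a[1])/(b[1]-a[1]);e.append([(a+t*(b-a))[0]-B(uv)[0]])
    return np.concatenate(e)
p=least_squares(f,[.55,-.2,-.22,.066,0,0]).x
print(p,'yaw',np.degrees(p[2]),f(p).round(2))
bs=[]
for q,x,y in [((258,137),-22,29),((258,163),-22,18),((353,137),22,29),((353,163),22,18),((258,247),-22,-18),((258,270),-22,-29),((352,247),22,-18),((352,270),22,-29)]:
    g=lambda b:proj('w',W(p,(15+x,y+b,20),1),m)-B(q)
    b=least_squares(lambda b:g(b[0])[1:],[0.]).x[0];bs.append((round(b,2),round(g(b)[0],2)))
b=np.mean([k[0] for k in bs]);print('bay',bs,b)
print('bay mid deck',W(p,(15,b,0),1),'-y edge mid',W(p,(15,-120,0),0))
for nm,X in [('disc top',(15,b-23.75,33)),('disc l',(7,b-23.75,25)),('disc r',(23,b-23.75,25))]:
    u=proj('w',W(p,X,1),m);print(nm,((u-[140,0])*2).round(0))
E
python3 fit2.py
```

```text
[ 0.5523 -0.1976 -0.2265  0.0654 -0.0093  0.0004] yaw -12.974646950898203 [ 0.07  0.72  0.07  0.89 -0.48 -0.97  0.31 -0.95 -0.35  0.08  0.3  -0.04
 -0.44  0.21 -0.93  1.22]
bay [(np.float64(8.16), np.float64(-0.66)), (np.float64(8.02), np.float64(-0.57)), (np.float64(8.27), np.float64(1.23)), (np.float64(8.11), np.float64(0.95)), (np.float64(7.0), np.float64(-0.26)), (np.float64(7.54), np.float64(-0.17)), (np.float64(7.04), np.float64(0.5)), (np.float64(7.58), np.float64(0.22))] 7.715
bay mid deck [ 0.5669 -0.2026  0.0654] -y edge mid [ 0.5399 -0.3179  0.0654]
disc top [306. 259.]
disc l [288. 259.]
disc r [323. 259.]
```

```bash
python3 - <<'E'
from h import *
go([.5361,-.3345,.085],77)
E
```

```text
t 7.75 pos [ 0.5368 -0.2765  0.2525] yaw 77.02 tilt [ 0.0003 -0.0001 -1.    ] shift [-56.7  12.3 167.5] turn 0.02 F [ 0.1504 -0.1288 -1.2121] w 0.0325
```

Call:
servo_tool --targets "-57 12 30 0;-57 12 80 0;-57 12 130 0;-57 12 160 0;-57 12 167 0" --grip 1 --force 20

```text
clock: 8.38
ee_pos: [0.5341, -0.3342, 0.0826]
tcp_rot: [-0.002, 0.783, 0.622, -0.001]
contact_force: [-0.1, -0.1, -1.3]
width: 0.0327
```

Call:
servo_tool --targets "0 0 0 0;0 0 3 0;0 0 6 0"

```text
clock: 8.75
ee_pos: [0.5365, -0.3363, 0.0811]
tcp_rot: [0.002, 0.783, 0.622, 0.0]
contact_force: [0.5, 0.2, -0.9]
width: 0.033
```

```bash
python3 - <<'E'
from h import *
save('wrist','w6.png')
go([.5361,-.3345,.0724],77)
E
```

```text
t 8.8 pos [ 0.536  -0.336   0.0801] yaw 76.94 tilt [ 0.0012 -0.0009 -1.    ] shift [ 1.5 -0.2  7.7] turn -0.06 F [-0.2979  0.6208 -1.6081] w 0.0327
```

View pics/w6.png

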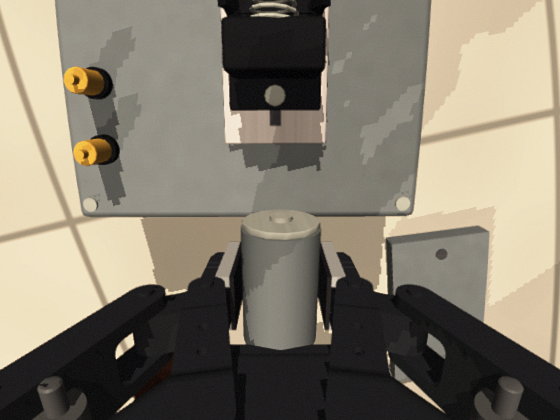

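```bash
python3 - <<'E'
from h import *
s,R=tool();m=camera_model('wrist')
for nm,uv,z in [('edge',(230,215),.0655),('edge',(330,215),.0655),('tip',(281,219),s['ee_pos'][2]+.0101),('canfrontbottom',(281,240),s['ee_pos'][2]+.0101+.017)]:
    X=onz('wrist',uv,z,m);print(nm,X,(R.T@(X-s['ee_pos'])*1000).round(1))
E
```

```text
edge [ 0.5165 -0.3122  0.0655] [ 18.7 -24.3  14.6]
edge [ 0.5655 -0.3236  0.0655] [18.7 26.  14.6]
tip [ 0.5426 -0.3124  0.0902] [ 24.5   1.2 -10.1]
canfrontbottom [ 0.5419 -0.3152  0.1072] [ 21.6   1.1 -27.1]
```

Call:
servo_tool --targets "2 0 2 0;2 0 4 0;2 0 6 0;2 0 7 0;2 0 8 0"

```text
clock: 9.43
ee_pos: [0.5362, -0.3344, 0.0745]
tcp_rot: [0.0, 0.783, 0.622, -0.0]
contact_force: [-6.8, 2.3, 15.3]
width: 0.0327
```

```bash
python3 - <<'E'
from h import *
go([.5361,-.3345,.0689],77)
E
```

```text
t 9.43 pos [ 0.5362 -0.3344  0.0745] yaw 76.97 tilt [-0.0002 -0.0009 -1.    ] shift [-0.1 -0.1  5.6] turn -0.03 F [-6.7584  2.303  15.2795] w 0.0327
```

Call:
servo_tool --targets "0 0 1 0;0 0 2 0;0 0 2 0"

```text
clock: 9.8
ee_pos: [0.5364, -0.3354, 0.0733]
tcp_rot: [0.001, 0.783, 0.622, -0.001]
contact_force: [-8.1, -0.0, 15.5]
width: 0.0331
```

```bash
python3 - <<'E'
from h import *
save('wrist','w7.png')
go([.5361,-.3345,.0689],77)
E
```

```text
t 9.85 pos [ 0.5364 -0.3354  0.0733] yaw 76.97 tilt [ 0.0005 -0.0029 -1.    ] shift [ 0.9 -0.5  4.4] turn -0.03 F [-7.7198  0.8303 14.494 ] w 0.0332
```

View pics/w7.png

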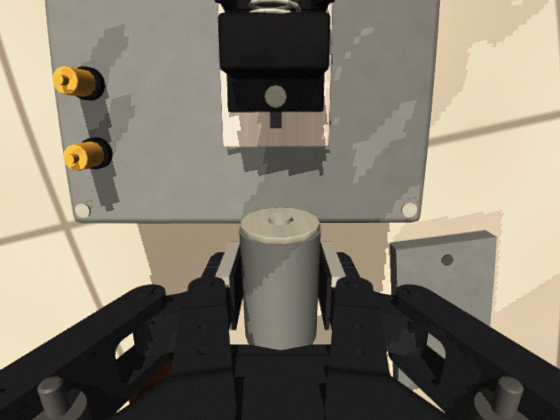

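Call:
servo_tool --targets "0 0 1 0;0 0 2 0;0 0 3 0;0 0 3 0"

```text
clock: 10.35
ee_pos: [0.5365, -0.3367, 0.0712]
tcp_rot: [0.002, 0.783, 0.622, -0.001]
contact_force: [-9.7, -2.6, 16.5]
width: 0.033
```

```bash
python3 - <<'E'
from h import *
save('wrist','w8.png')
go([.5361,-.3345,.0689],77)
E
```

```text
t 10.4 pos [ 0.5365 -0.3366  0.0712] yaw 76.98 tilt [ 0.0009 -0.0053 -1.    ] shift [ 2.  -0.9  2.3] turn -0.02 F [-9.4731 -1.8164 17.0166] w 0.0331
```

View pics/w8.png

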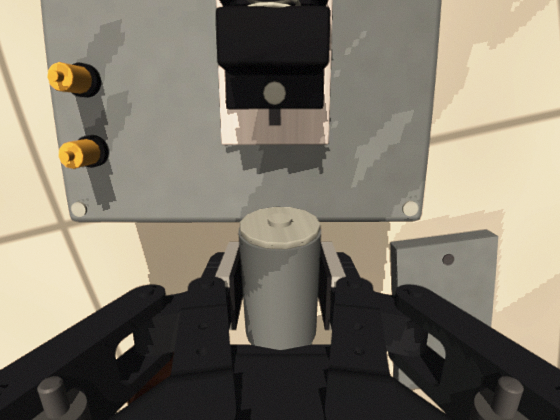

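```bash
cat > tilt.py <<'E'
from h import *
from scipy.optimize import least_squares
s0,R0=tool();m0=camera_model('wrist')
# camera in tool frame
Rc=m0['R']@R0; tc=m0['R']@s0['ee_pos']+m0['t']
mt={**m0,'R':Rc,'t':tc}
def pts(p):
    th,g,h=p; c,s=np.cos(th),np.sin(th)
    u=np.array([c,0,-s]);v=np.array([-s,0,-c]) # tool frame z down
    O=np.array([0,0,-h]) # grip point on axis, at cell x = g
    return [O+(28.75-g)*u+17*v, O+(28.75-g)*u-17*v, O+(30.75-g)*u]
def fit(rows,h=None):
    f=lambda q:[proj('w',X/1000,mt)[1]-r for X,r in zip(pts((q[0],q[1],q[2] if h is None else h)),rows)]
    r=least_squares(f,[0.1,6,10] if h is None else [.1,6]);return np.degrees(r.x[0]),r.x[1:],np.array(f(r.x)).round(1)
E
python3 - <<'E'
import sys; sys.path.insert(0,'.')
from tilt import *
for nm,rows in [('w5',(236,211,217)),('w6',(241,210,218)),('w7',(243,207,217)),('w8',(247,207,218))]:
    print(nm,fit(rows),fit(rows,10))
for n in (5,6,8):
    a=cv2.imread(f'pics/w{n}.png');cv2.imwrite(f'pics/w{n}c.png',cv2.resize(a[190:360,220:340],None,fx=4,fy=3.4))
cv2.imwrite('pics/cmp.png',np.hstack([cv2.resize(cv2.imread(f'pics/w{n}.png')[195:265,230:330],None,fx=2.6,fy=5) for n in (5,6,8)]))
E
```

```text
w5 (np.float64(-1.707162412773449), array([ 2.0742, 21.5498]), array([ 0., -0.,  0.])) (np.float64(-0.12599486261998524), array([5.6123]), array([-0.2, -0.2,  0.4]))
w6 (np.float64(0.13694110333428935), array([-1.1249, 32.0971]), array([ 0., -0.,  0.])) (np.float64(3.9364369303308635), array([5.6522]), array([-0.4, -0.5,  0.9]))
w7 (np.float64(2.6711234890602813), array([-2.6746, 34.2728]), array([-0.,  0.,  0.])) (np.float64(7.589833968553216), array([4.5809]), array([-0.5, -0.6,  1.1]))
w8 (np.float64(2.791321189769293), array([-5.1298, 42.9839]), array([-0.,  0.,  0.])) (np.float64(10.25448138560746), array([4.7056]), array([-0.8, -0.9,  1.7]))
```

View pics/cmp.png

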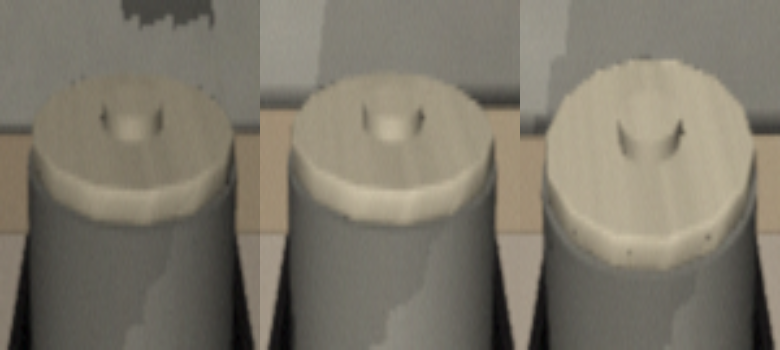

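```bash
python3 - <<'E'
import sys; sys.path.insert(0,'.')
from tilt import *
for nm,rows in [('w5',(233.5,209.6)),('w8',(243,206.6))]:
    print(nm,fit(rows,10),fit(rows,12))
E
```

```text
w5 (np.float64(-0.6715528648257458), array([4.9238]), array([-0.,  0.])) (np.float64(-0.9247925700367077), array([4.3044]), array([-0., -0.]))
w8 (np.float64(7.776109638854868), array([4.6928]), array([-0.,  0.])) (np.float64(7.359475064634866), array([4.0626]), array([-0.,  0.]))
```

Call:
servo_tool --targets "1 0 1 0;1 0 2 0;1 0 3 0;1 0 3 0"

```text
clock: 10.9
ee_pos: [0.5367, -0.3372, 0.0693]
tcp_rot: [0.004, 0.783, 0.622, -0.002]
contact_force: [-10.8, -5.2, 18.9]
width: 0.0329
```

```bash
python3 - <<'E'
from h import *
save('wrist','w9.png')
go([.5361,-.3345,.0689],77)
cv2.imwrite('pics/w9c.png',cv2.resize(cv2.imread('pics/w9.png')[195:265,230:330],None,fx=5,fy=5))
E
```

```text
t 10.95 pos [ 0.5367 -0.3372  0.0693] yaw 76.99 tilt [ 0.0013 -0.0082 -1.    ] shift [ 2.5 -1.2  0.4] turn -0.01 F [-10.9861  -5.5469  19.5844] w 0.0323
```

View pics/w9c.png

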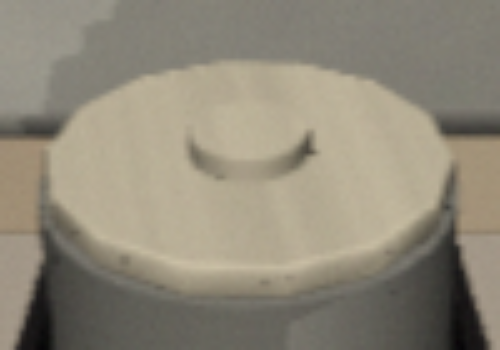

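```bash
python3 - <<'E'
import sys; sys.path.insert(0,'.')
from tilt import *
print(fit((248.6,207),10))
E
```

```text
(np.float64(11.142004802675885), array([5.2711]), array([-0., -0.]))
```

Call:
servo_tool --targets "0 0 1 0;0 0 1.5 0;0 0 1.5 0"

```text
clock: 11.32
ee_pos: [0.5368, -0.3375, 0.0683]
tcp_rot: [0.004, 0.783, 0.622, -0.002]
contact_force: [-11.3, -5.8, 22.0]
width: 0.0328
```

Call:
servo_tool --targets "0 0 -6 0;0 0 -20 0;0 0 -50 0;0 0 -70 0;0 0 -70 0" --grip 1 --force 25

```text
clock: 11.95
ee_pos: [0.5375, -0.3333, 0.1342]
tcp_rot: [0.002, 0.783, 0.622, 0.001]
contact_force: [0.2, -0.7, -2.4]
width: 0.0329
```

Call:
servo_tool --targets "0 0 0 0;0 0 0 0;0 0 0 0"

```text
clock: 12.32
ee_pos: [0.5357, -0.3324, 0.1306]
tcp_rot: [-0.001, 0.783, 0.622, -0.0]
contact_force: [-0.1, -0.2, -0.7]
width: 0.0327
```

```bash
python3 - <<'E'
from h import *
m=camera_model('wrist');save('wrist','w10.png')
go([.5361,-.3345,.0689],77)
np.savez('w10m.npz',**m)
cv2.imwrite('pics/w10c.png',cv2.resize(cv2.imread('pics/w10.png')[195:265,230:330],None,fx=5,fy=5))
E
```

```text
t 12.38 pos [ 0.5358 -0.3325  0.1309] yaw 76.94 tilt [-0.0011  0.0009 -1.    ] shift [-1.9  0.8 62. ] turn -0.06 F [ 0.2094  0.2232 -2.1411] w 0.0327
```

View pics/w10c.png

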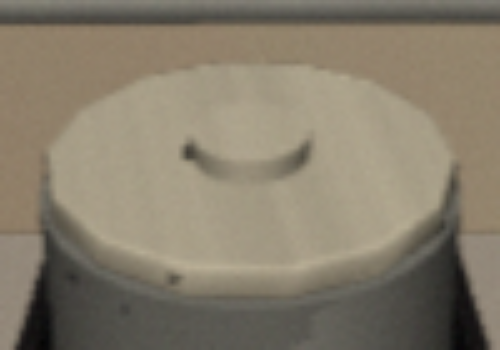

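View pics/w10.png

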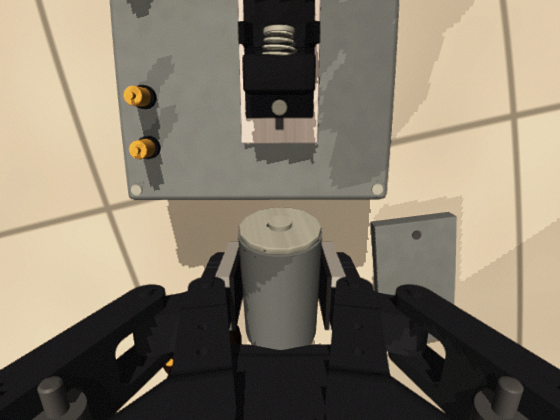

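```bash
python3 - <<'E'
from h import *
go([.5701,-.1888,.130],77)
go([.5701,-.1888,.150],77)
E
```

```text
t 12.38 pos [ 0.5358 -0.3325  0.1309] yaw 76.94 tilt [-0.0011  0.0009 -1.    ] shift [147.7   0.9   1. ] turn -0.06 F [ 0.2094  0.2232 -2.1411] w 0.0327
t 12.38 pos [ 0.5358 -0.3325  0.1309] yaw 76.94 tilt [-0.0011  0.0009 -1.    ] shift [147.7   0.9 -19. ] turn -0.06 F [ 0.2094  0.2232 -2.1411] w 0.0327
```

Call:
servo_tool --targets "40 0 -10 0;85 1 -10 0;125 1 -5 0;148 1 -2 0;148 1 0 0"

```text
clock: 13.0
ee_pos: [0.5707, -0.1874, 0.1313]
tcp_rot: [-0.0, 0.782, 0.623, -0.0]
contact_force: [0.3, -0.5, -1.4]
width: 0.0326
```

Call:
servo_tool --targets "0 0 0 0;0 0 0 0;0 0 0 0"

```text
clock: 13.38
ee_pos: [0.5706, -0.1897, 0.132]
tcp_rot: [0.0, 0.783, 0.622, 0.0]
contact_force: [-0.8, -0.6, -1.7]
width: 0.033
```

```bash
python3 - <<'E'
from h import *
save('wrist','w11.png');m=camera_model('wrist')
go([.5701,-.1888,.1047],77)
np.savez('w11m.npz',**m)
save('scene','s2.png',(165,135,330,245),4.5)
save('top','t2.png',(300,165,400,250),6)
E
```

```text
t 13.43 pos [ 0.5706 -0.1895  0.132 ] yaw 76.88 tilt [ 0.0002 -0.0001 -1.    ] shift [ 0.6 -0.6 27.3] turn -0.12 F [ 0.231   1.2705 -1.0212] w 0.033
```

View pics/w11.png

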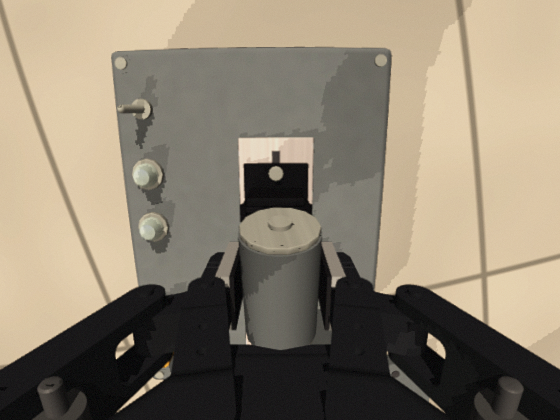

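View pics/s2.png

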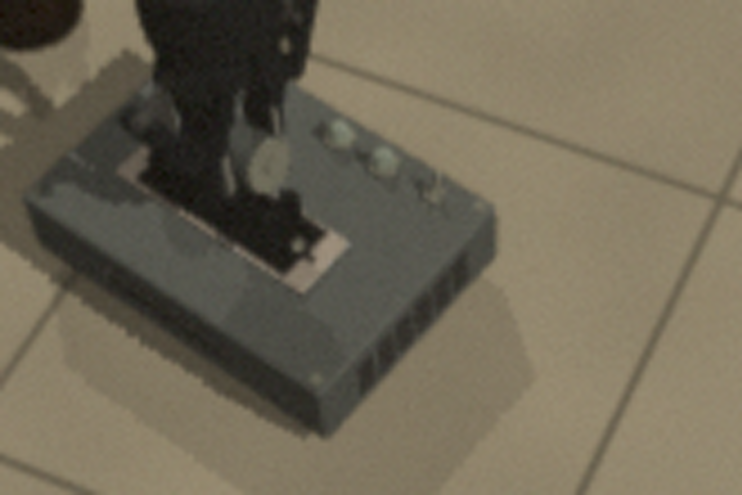

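View pics/t2.png

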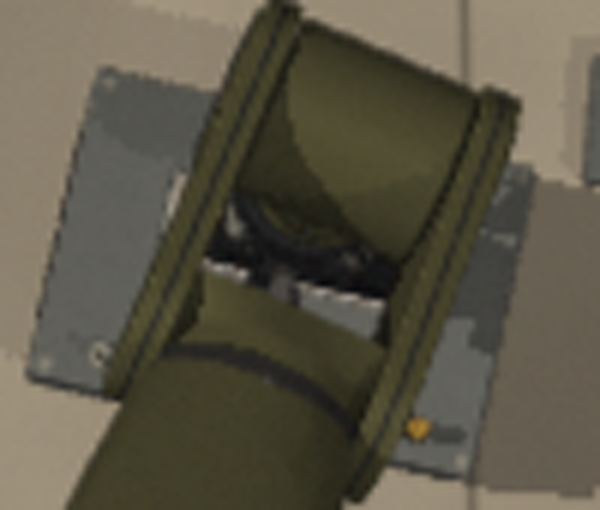

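```bash
python3 - <<'E'
from h import *
s,R=tool();m=dict(np.load('w11m.npz'))
cv2.imwrite('pics/w11c.png',cv2.resize(cv2.imread('pics/w11.png')[125:265,225:335],None,fx=5,fy=4))
def T(uv,z):
    X=onz('w',uv,z,m);return (R.T@(X-s['ee_pos'])*1000).round(1)
for uv in [(239,138),(313,138),(239,180),(314,180)]: print('rail',T(uv,.0685))
print('screw',T((276,173),.0655+.0))
for uv in [(239,228),(321,228)]: print('cell front',T(uv,.132+.010+.005))
E
```

```text
rail [ 53.4 -24.5  63.4]
rail [53.4 21.4 63.4]
rail [ 26.9 -25.3  63.4]
rail [26.9 22.7 63.4]
screw [30.9 -1.6 66.4]
cell front [ 21.9 -16.1 -15.1]
cell front [ 21.9  17.8 -15.1]
```

View pics/w11c.png

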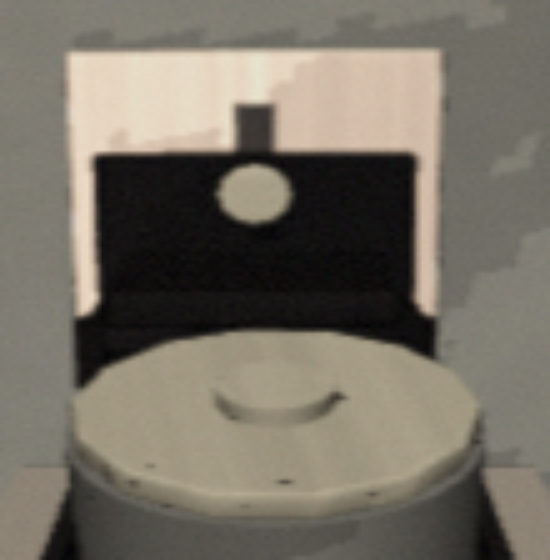

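Call:
servo_tool --targets "0 -2 8 0;0 -2 16 0;0 -2 22 0;0 -2 27 0;0 -2 27 0"

```text
clock: 14.15
ee_pos: [0.5687, -0.1883, 0.1046]
tcp_rot: [-0.0, 0.783, 0.622, -0.0]
contact_force: [-0.0, -0.9, -1.7]
width: 0.0334
```

```bash
python3 - <<'E'
from h import *
save('wrist','w12.png')
go([.5701,-.1888,.1047],77)
E
```

```text
t 14.2 pos [ 0.5688 -0.1884  0.1048] yaw 76.94 tilt [ 0. -0. -1.] shift [-0.1  1.4  0.1] turn -0.06 F [ 0.7246  0.2937 -1.0128] w 0.0329
```

View pics/w12.png

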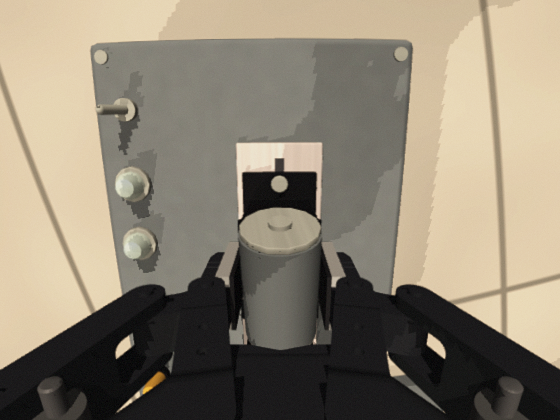

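Call:
servo_tool --targets "-2 0 0 0;-4 0 0 0;-6 0 0 0;-6 0 0 0"

```text
clock: 14.7
ee_pos: [0.5674, -0.1941, 0.1049]
tcp_rot: [-0.0, 0.783, 0.622, 0.0]
contact_force: [0.5, 0.1, -0.1]
width: 0.033
```

```bash
cat >> h.py <<'E'
B=np.array([.5669,-.2024,.0655]);U=np.array([np.cos(np.radians(77)),np.sin(np.radians(77)),0]);V=np.array([U[1],-U[0],0])
def bay():
    s,R=tool();d=(s['ee_pos']-B)*1000;F=s['contact_force']
    print('t',round(s['clock'],2),'X %.1f Y %.1f Z %.1f'%(d@U,d@V,d[2]),'F x %.1f y %.1f z %.1f'%(F@U,F@V,F[2]),'M',s['ft_torque'].round(2),'w',round(s['width'],4))
E
python3 -c "
from h import *
bay()"
```

```text
t 14.7 X 8.2 Y -1.4 Z 39.4 F x 0.2 y 0.5 z -0.1 M [ 0.23 -0.09  0.01] w 0.033
```

Call:
servo_tool --targets "-1 0 0 0;-2 0 0 0;-2 0 0 0"

```text
clock: 15.08
ee_pos: [0.567, -0.1958, 0.1049]
tcp_rot: [-0.0, 0.783, 0.622, 0.0]
contact_force: [0.4, 4.9, -0.9]
width: 0.0322
```

```bash
python3 -c "
from h import *
bay()"
```

```text
t 15.07 X 6.4 Y -1.4 Z 39.4 F x 4.8 y -0.7 z -0.9 M [ 0.64 -0.12 -0.07] w 0.0322
```

Call:
servo_tool --targets "-1 0 0 0;-2 0 0 0;-3 0 0 0;-3 0 0 0"

```text
clock: 15.58
ee_pos: [0.5663, -0.1986, 0.1049]
tcp_rot: [-0.0, 0.783, 0.622, 0.0]
contact_force: [1.3, 6.0, 0.1]
width: 0.033
```

```bash
python3 -c "
from h import *
for i in range(3): bay();read_camera('wrist')
save('wrist','w13.png')"
```

```text
t 15.57 X 3.5 Y -1.4 Z 39.4 F x 6.1 y -0.1 z 0.1 M [ 0.99 -0.15 -0.07] w 0.033
t 15.62 X 3.6 Y -1.4 Z 39.4 F x 5.6 y 0.5 z 0.8 M [ 0.96 -0.24  0.02] w 0.0333
t 15.68 X 3.6 Y -1.4 Z 39.4 F x 5.5 y 0.2 z 1.0 M [ 0.95 -0.24  0.02] w 0.033
```

View pics/w13.png

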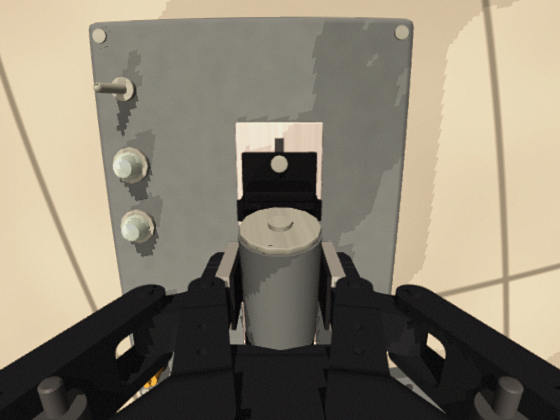

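Call:
servo_tool --targets "-1 0 0 0;-2 0 0 0;-3 0 0 0;-4 0 0 0;-4 0 0 0"

```text
clock: 16.4
ee_pos: [0.5657, -0.2018, 0.105]
tcp_rot: [-0.001, 0.783, 0.622, 0.001]
contact_force: [2.6, 8.1, 0.8]
width: 0.0331
```

```bash
python3 -c "
from h import *
for i in range(3): bay();read_camera('wrist')
save('wrist','w14.png')
cv2.imwrite('pics/w14c.png',cv2.resize(cv2.imread('pics/w14.png')[110:265,225:335],None,fx=5,fy=3.8))
"
```

```text
t 16.4 X 0.3 Y -1.3 Z 39.5 F x 8.5 y 0.7 z 0.8 M [ 1.37 -0.3  -0.06] w 0.0331
t 16.45 X 0.3 Y -1.3 Z 39.5 F x 7.9 y -0.6 z 1.2 M [ 1.33 -0.38 -0.03] w 0.0324
t 16.5 X 0.3 Y -1.4 Z 39.5 F x 8.1 y -0.3 z 1.8 M [ 1.35 -0.31 -0.02] w 0.0329
```

View pics/w14c.png

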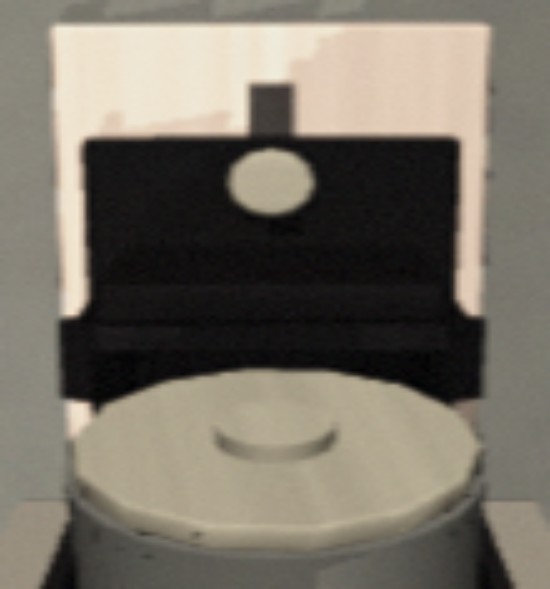

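```bash
python3 -c "
from h import *
s,R=tool();m=camera_model('wrist')
for r,z,n in [(110+320/3.8,.0995,'wall in top'),(110+285/3.8,.0995,'wall out top'),(110+320/3.8,.0855,'ear front z20 (29)'),(110+398/3.8,.0855,'ear back (18)'),(110+25/3.8,.0685,'rail end')]:
    X=onz('w',(280,r),z,m);print(n,(R.T@(X-s['ee_pos'])*1000).round(1), 'bayX',((X-B)@U*1000).round(1))
import sys
from tilt import *
print(fit((110+525/3.8,110+370/3.8),10))
"
```

```text
wall in top [31.6  0.8  5.6] bayX 32.0
wall out top [36.   0.8  5.6] bayX 36.3
ear front z20 (29) [28.3  0.8 19.6] bayX 28.7
ear back (18) [17.3  0.8 19.6] bayX 17.8
rail end [66.7  0.8 36.7] bayX 67.1
(np.float64(10.55347695717567), array([5.3615]), array([-0., -0.]))
```

Call:
servo_tool --targets "0 0 1 0;0 0 2.5 0;0 0 4 0;0 0 5 0;0 0 5 0"

```text
clock: 17.23
ee_pos: [0.5666, -0.2021, 0.1017]
tcp_rot: [0.0, 0.783, 0.622, 0.002]
contact_force: [0.9, 9.5, 6.4]
width: 0.0333
```

```bash
python3 -c "
from h import *
for i in range(3): bay();read_camera('wrist')
"
```

```text
t 17.23 X 0.2 Y -0.4 Z 36.2 F x 9.4 y -1.2 z 6.4 M [ 1.33 -0.14 -0.06] w 0.0333
t 17.27 X 0.2 Y -0.4 Z 36.2 F x 8.7 y -0.5 z 6.8 M [ 1.35 -0.08 -0.06] w 0.0327
t 17.32 X 0.2 Y -0.4 Z 36.2 F x 9.0 y -0.3 z 5.6 M [ 1.33 -0.17 -0.01] w 0.0327
```

Call:
servo_tool --targets "0 0 1 0;0 0 2.5 0;0 0 4 0;0 0 4 0"

```text
clock: 17.88
ee_pos: [0.5671, -0.2022, 0.0982]
tcp_rot: [0.001, 0.783, 0.622, 0.002]
contact_force: [1.9, 9.3, 8.3]
width: 0.0329
```

```bash
python3 -c "
from h import *
for i in range(3): bay();read_camera('wrist')
save('wrist','w15.png')
save('scene','s3.png',(165,135,330,245),4.5)
"
```

```text
t 17.88 X 0.2 Y 0.2 Z 32.7 F x 9.5 y -0.2 z 8.3 M [ 1.32 -0.23  0.02] w 0.0329
t 17.93 X 0.3 Y 0.1 Z 32.7 F x 9.8 y -0.3 z 8.4 M [ 1.28 -0.26 -0.04] w 0.0328
t 17.98 X 0.2 Y 0.2 Z 32.7 F x 8.4 y -0.2 z 7.5 M [ 1.32 -0.17  0.03] w 0.033
```

View pics/w15.png

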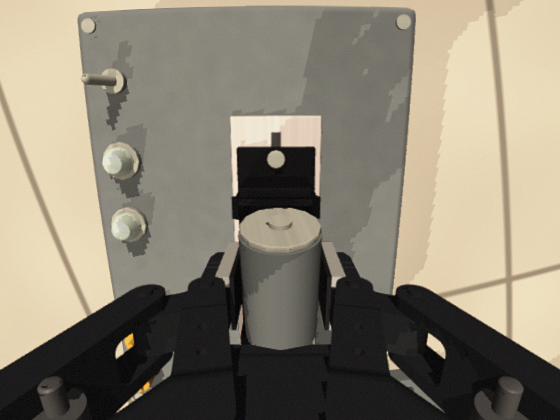

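View pics/s3.png

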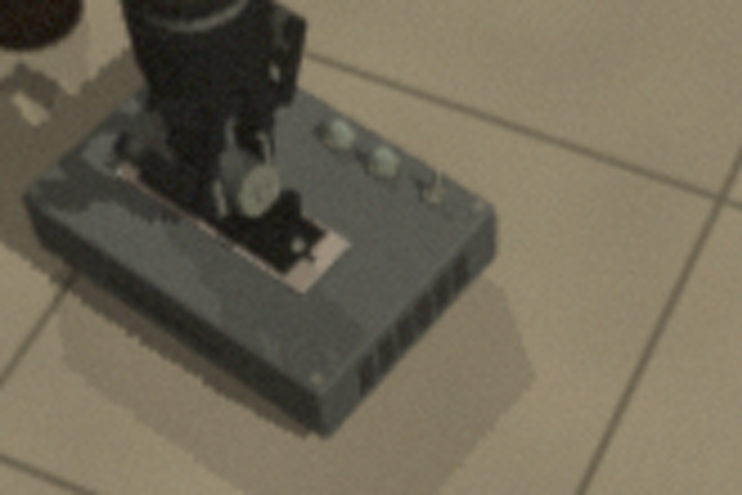

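```bash
python3 -c "
from h import *
cv2.imwrite('pics/w15c.png',cv2.resize(cv2.imread('pics/w15.png')[110:265,225:335],None,fx=5,fy=3.8))
"
```

```text
(no output)
```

View pics/w15c.png

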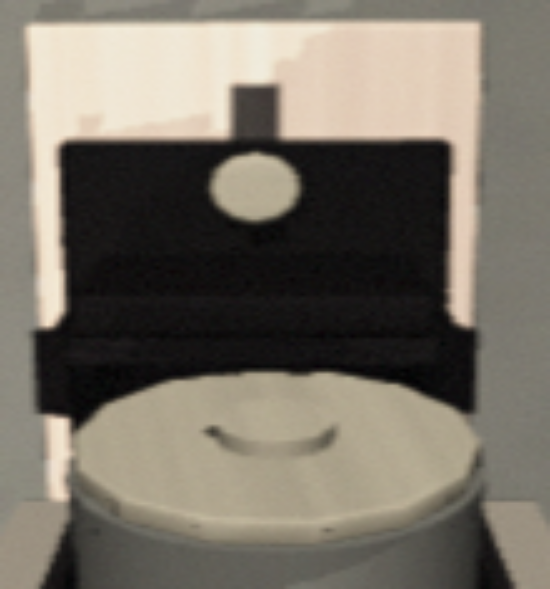

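Call:
servo_tool --targets "0 -1 0 0;0 -2 1 0;0 -2 2 0;0 -2 3 0;0 -2 3 0"

```text
clock: 18.75
ee_pos: [0.5657, -0.2018, 0.0955]
tcp_rot: [0.001, 0.783, 0.622, 0.002]
contact_force: [3.2, 9.0, 7.2]
width: 0.033
```

```bash
python3 -c "
from h import *
for i in range(2): bay();read_camera('wrist')
save('wrist','w16.png')
cv2.imwrite('pics/w16c.png',cv2.resize(cv2.imread('pics/w16.png')[110:265,225:335],None,fx=5,fy=3.8))
"
```

```text
t 18.75 X 0.3 Y -1.2 Z 30.0 F x 9.5 y 1.1 z 7.2 M [ 1.28 -0.43  0.03] w 0.033
t 18.8 X 0.3 Y -1.2 Z 30.0 F x 9.1 y 0.1 z 8.0 M [ 1.29 -0.46  0.  ] w 0.0328
```

View pics/w16c.png

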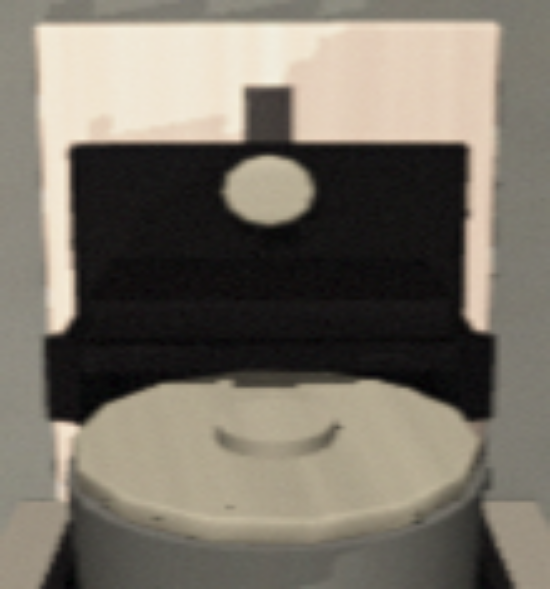

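Call:
servo_tool --targets "0 -0.5 1 0;0 -0.5 2 0;0 -0.5 3 0;0 -0.5 4 0;0 -0.5 4 0"

```text
clock: 19.52
ee_pos: [0.5654, -0.2017, 0.0916]
tcp_rot: [0.002, 0.783, 0.622, 0.002]
contact_force: [2.5, 10.6, 7.0]
width: 0.0331
```

```bash
python3 -c "
from h import *
for i in range(2): bay();read_camera('wrist')
save('wrist','w17.png')
cv2.imwrite('pics/w17c.png',cv2.resize(cv2.imread('pics/w17.png')[110:265,225:335],None,fx=5,fy=3.8))
"
```

```text
t 19.52 X 0.3 Y -1.6 Z 26.1 F x 10.9 y -0.0 z 7.0 M [ 1.3  -0.47  0.01] w 0.0331
t 19.57 X 0.3 Y -1.6 Z 26.1 F x 9.7 y 0.4 z 7.3 M [ 1.33 -0.43  0.05] w 0.0329
```

View pics/w17c.png

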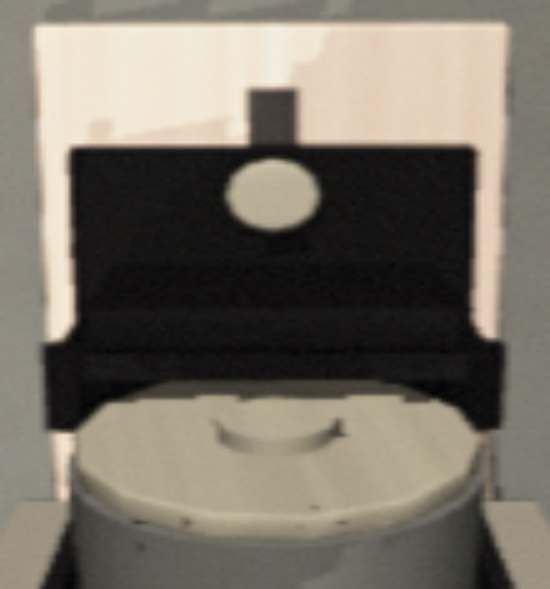

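Call:
servo_tool --targets "0 0 1 0;0 0 2 0;0 0 3 0;0 0 4 0;0 0 4 0"

```text
clock: 20.3
ee_pos: [0.5653, -0.2016, 0.0874]
tcp_rot: [0.001, 0.783, 0.622, 0.002]
contact_force: [3.3, 9.9, 7.1]
width: 0.033
```

```bash
python3 -c "
from h import *
for i in range(2): bay();read_camera('wrist')
save('wrist','w18.png')
cv2.imwrite('pics/w18c.png',cv2.resize(cv2.imread('pics/w18.png')[110:265,225:335],None,fx=5,fy=3.8))
"
```

```text
t 20.3 X 0.4 Y -1.7 Z 21.9 F x 10.4 y 1.0 z 7.1 M [ 1.34 -0.49  0.01] w 0.033
t 20.35 X 0.4 Y -1.8 Z 21.9 F x 10.6 y 0.7 z 7.2 M [ 1.29 -0.45  0.06] w 0.0329
```

View pics/w18c.png

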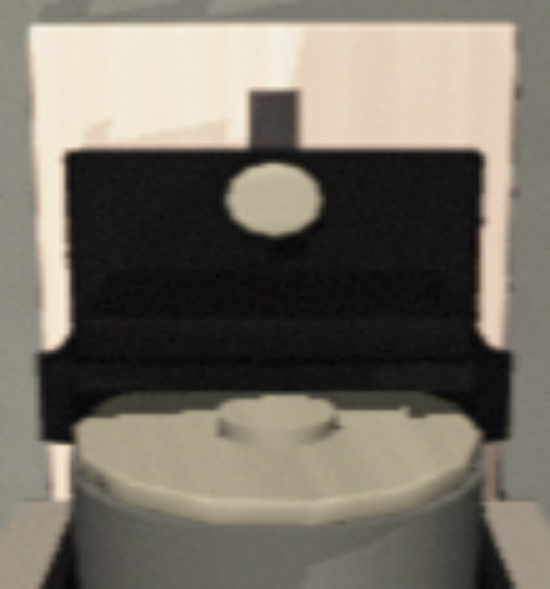

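Call:
servo_tool --targets "0 0 1 0;0 0 2 0;0 0 3 0;0 0 4 0;0 0 4 0"

```text
clock: 21.08
ee_pos: [0.5651, -0.2016, 0.0831]
tcp_rot: [0.001, 0.783, 0.622, 0.002]
contact_force: [3.3, 9.8, 6.4]
width: 0.0331
```

```bash
python3 -c "
from h import *
for i in range(2): bay();read_camera('wrist')
save('wrist','w19.png')
cv2.imwrite('pics/w19c.png',cv2.resize(cv2.imread('pics/w19.png')[110:265,225:335],None,fx=5,fy=3.8))
"
```

```text
t 21.07 X 0.4 Y -2.0 Z 17.6 F x 10.3 y 1.0 z 6.4 M [ 1.26 -0.43  0.08] w 0.0331
t 21.12 X 0.4 Y -2.0 Z 17.6 F x 10.3 y 0.3 z 6.3 M [ 1.25 -0.44 -0.01] w 0.0328
```

View pics/w19c.png

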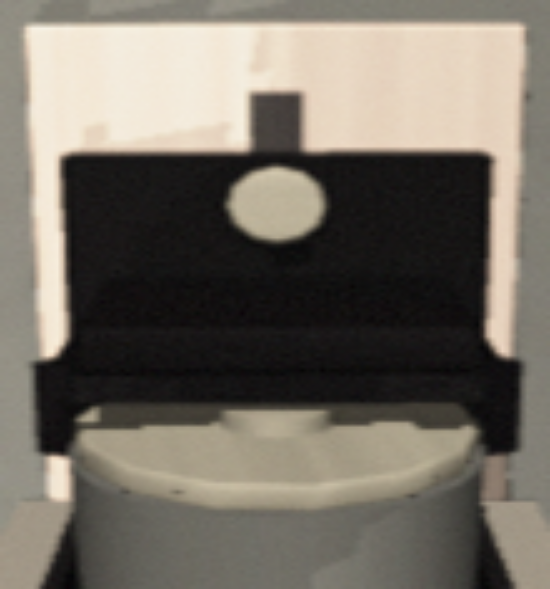

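Call:
servo_tool --targets "0 0 1 0;0 0 2 0;0 0 3 0;0 0 3 0"

```text
clock: 21.72
ee_pos: [0.5652, -0.2013, 0.0806]
tcp_rot: [0.001, 0.783, 0.622, 0.002]
contact_force: [2.6, 11.5, 8.8]
width: 0.0328
```

```bash
python3 -c "
from h import *
for i in range(2): bay();read_camera('wrist')
save('wrist','w20.png')
cv2.imwrite('pics/w20c.png',cv2.resize(cv2.imread('pics/w20.png')[110:265,225:335],None,fx=5,fy=3.8))
"
```

```text
t 21.73 X 0.7 Y -1.9 Z 15.1 F x 11.8 y -0.0 z 8.8 M [ 1.49 -0.34  0.01] w 0.0328
t 21.77 X 0.7 Y -1.9 Z 15.1 F x 11.5 y -0.2 z 7.4 M [ 1.56 -0.31 -0.04] w 0.0328
```

View pics/w20c.png

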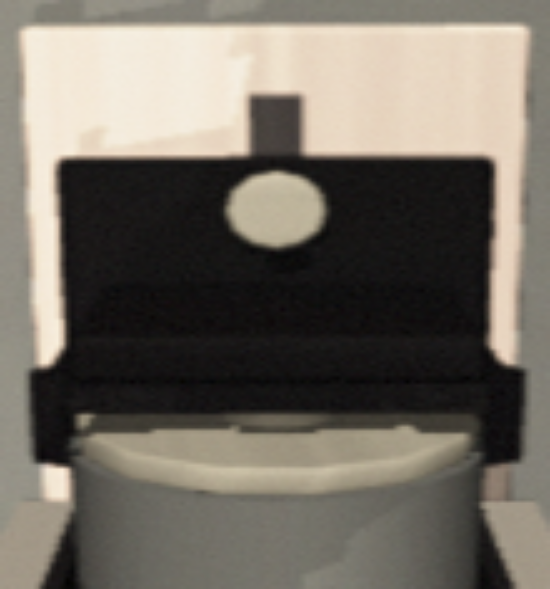

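Call:
servo_tool --targets "0.7 0 0 0;1.2 0 0.5 0;1.2 0 1 0;1.2 0 1 0"

```text
clock: 22.38
ee_pos: [0.5653, -0.2011, 0.0799]
tcp_rot: [0.002, 0.783, 0.622, 0.002]
contact_force: [1.5, 9.1, 10.1]
width: 0.033
```

```bash
python3 -c "
from h import *
for i in range(2): bay();read_camera('wrist')
save('wrist','w21.png')
cv2.imwrite('pics/w21c.png',cv2.resize(cv2.imread('pics/w21.png')[110:265,225:335],None,fx=5,fy=3.8))
"
```

```text
t 22.38 X 0.9 Y -1.8 Z 14.4 F x 9.2 y -0.6 z 10.1 M [ 1.06 -0.03  0.05] w 0.033
t 22.43 X 0.9 Y -1.9 Z 14.4 F x 8.4 y -0.1 z 10.8 M [ 1.09 -0.07 -0.  ] w 0.0331
```

View pics/w21c.png

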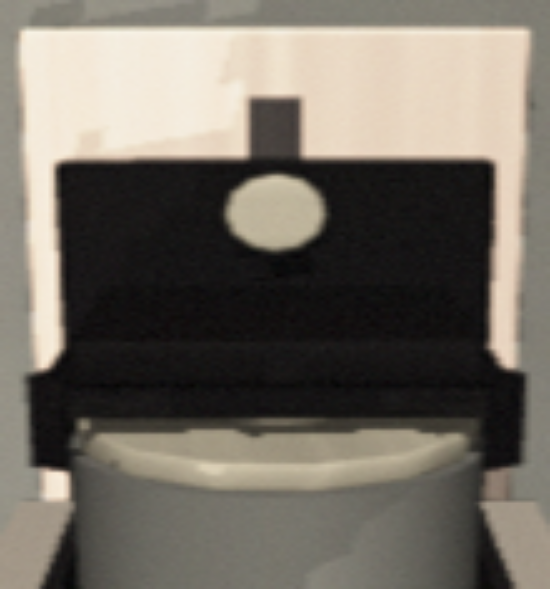

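```bash
python3 -c "
from h import *
s,R=tool();m=camera_model('wrist')
for r,z,n in [(110+415/3.8,.0995,'wall in top'),(110+385/3.8,.0995,'wall?'),(110+372/3.8,.0855,'ear29'),(110+465/3.8,.0855,'ear18'),(110+465/3.8,.1075,'rim top seated'),(110+490/3.8,.1075,'band'),(110+465/3.8,.1095,'rim top +2')]:
    X=onz('w',(278,r),z,m);print(n,(R.T@(X-s['ee_pos'])*1000).round(1), 'bayX',((X-B)@U*1000).round(1))
"
```

```text
wall in top [ 27.4  -0.  -19.6] bayX 28.3
wall? [ 30.7  -0.  -19.6] bayX 31.6
ear29 [28.1 -0.1 -5.6] bayX 29.0
ear18 [16.8 -0.1 -5.6] bayX 17.7
rim top seated [ 24.8   0.  -27.6] bayX 25.7
band [ 22.2   0.  -27.6] bayX 23.1
rim top +2 [ 25.5   0.  -29.6] bayX 26.4
```

Call:
servo_tool --targets "0 0 0.7 0;0 0 1.4 0;0 0 2 0;0 0 2 0"

```text
clock: 23.02
ee_pos: [0.5654, -0.2011, 0.0798]
tcp_rot: [0.001, 0.783, 0.622, 0.002]
contact_force: [-3.4, 9.6, 18.5]
width: 0.0327
```

```bash
python3 -c "
from h import *
for i in range(2): bay();read_camera('wrist')
save('wrist','w22.png')
cv2.imwrite('pics/w22c.png',cv2.resize(cv2.imread('pics/w22.png')[110:265,225:335],None,fx=5,fy=3.8))
save('scene','s4.png',(165,135,330,245),4.5)
"
```

```text
t 23.02 X 0.9 Y -1.7 Z 14.3 F x 8.6 y -5.5 z 18.5 M [1.41 0.7  0.  ] w 0.0327
t 23.07 X 0.9 Y -1.7 Z 14.3 F x 9.3 y -5.9 z 18.4 M [ 1.44  0.73 -0.01] w 0.0332
```

View pics/w22c.png

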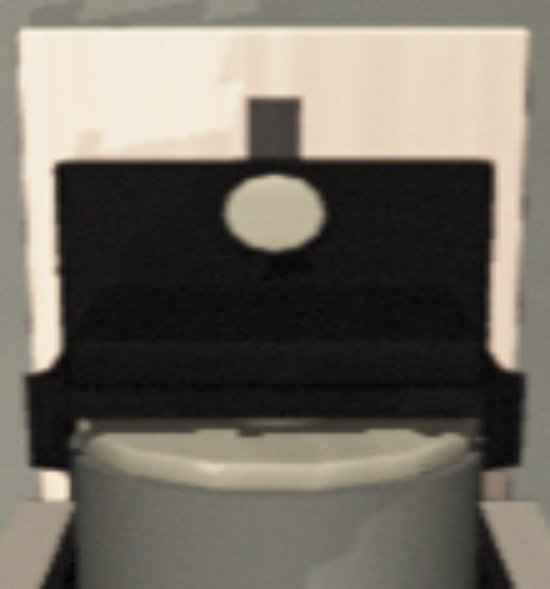

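View pics/s4.png

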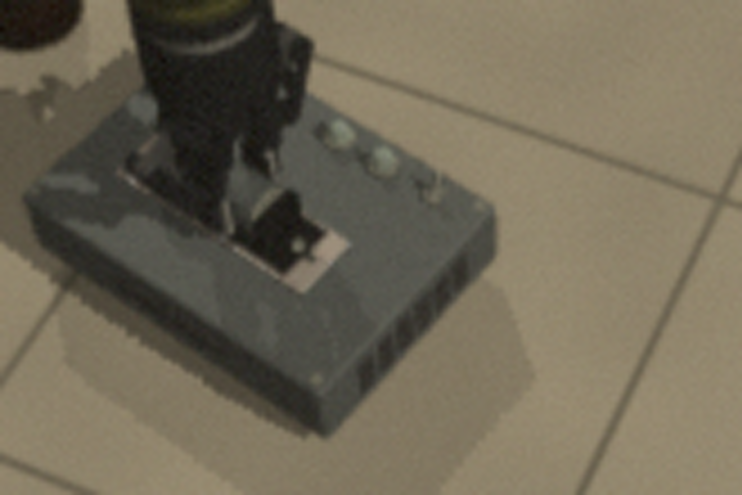

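Call:
servo_tool --targets "0 0 -0.7 0;0.7 0 -1 0;1.4 0 -1 0;2 0 -1 0;2 0 -1 0"

```text
clock: 23.85
ee_pos: [0.5654, -0.201, 0.0798]
tcp_rot: [0.003, 0.783, 0.622, 0.0]
contact_force: [-2.2, 2.9, 13.3]
width: 0.033
```

```bash
python3 -c "
from h import *
for i in range(2): bay();read_camera('wrist')
"
```

```text
t 23.85 X 1.0 Y -1.8 Z 14.3 F x 2.3 y -2.8 z 13.3 M [0.26 0.57 0.01] w 0.033
t 23.9 X 1.0 Y -1.8 Z 14.3 F x 2.6 y -3.2 z 13.0 M [0.24 0.55 0.06] w 0.0333
```

Call:
servo_tool --targets "0 0 -0.5 0;0 0 -1 0;0 0 -1.5 0;0 0 -1.5 0"

```text
clock: 24.45
ee_pos: [0.5653, -0.201, 0.0799]
tcp_rot: [0.003, 0.783, 0.622, 0.0]
contact_force: [1.3, 1.9, 6.9]
width: 0.0331
```

```bash
python3 -c "
from h import *
for i in range(2): bay();read_camera('wrist')
save('wrist','w23.png')
cv2.imwrite('pics/w23c.png',cv2.resize(cv2.imread('pics/w23.png')[110:265,225:335],None,fx=5,fy=3.8))
"
```

```text
t 24.45 X 1.1 Y -1.9 Z 14.4 F x 2.1 y 0.8 z 6.9 M [ 0.03 -0.08  0.03] w 0.0331
t 24.5 X 1.0 Y -1.9 Z 14.4 F x 1.8 y 0.1 z 6.7 M [ 0.11 -0.04  0.05] w 0.0328
```

View pics/w23c.png

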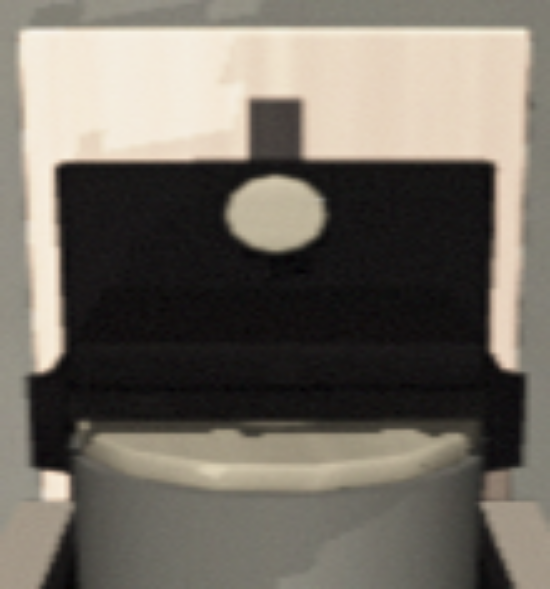

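Call:
servo_tool --targets "-0.7 0 0 0;-1.5 0 1 0;-1.5 0 2 0;-1.5 0 3 0;-1.5 0 3 0" --grip 1 --force 20

```text
clock: 25.22
ee_pos: [0.5654, -0.2011, 0.0797]
tcp_rot: [0.002, 0.783, 0.622, 0.001]
contact_force: [-5.6, 9.2, 20.2]
width: 0.0328
```

```bash
python3 -c "
from h import *
for i in range(2): bay();read_camera('wrist')
"
```

```text
t 25.23 X 1.0 Y -1.7 Z 14.2 F x 7.7 y -7.5 z 20.2 M [1.3  0.99 0.01] w 0.0328
t 25.27 X 1.0 Y -1.7 Z 14.2 F x 8.3 y -7.8 z 21.1 M [ 1.25  0.96 -0.05] w 0.0331
```

Call:
servo_tool --targets "0 0 -1 0;0.5 0 -2 0;1 0 -3 0;1 0 -4 0;1 0 -4 0"

```text
clock: 25.95
ee_pos: [0.5652, -0.2007, 0.08]
tcp_rot: [0.002, 0.783, 0.622, 0.001]
contact_force: [5.4, 2.6, 5.5]
width: 0.0328
```

```bash
python3 -c "
from h import *
for i in range(2): bay();read_camera('wrist')
"
```

```text
t 25.95 X 1.3 Y -2.0 Z 14.5 F x 3.7 y 4.7 z 5.5 M [ 0.03 -0.74  0.15] w 0.0328
t 26.0 X 1.3 Y -2.0 Z 14.5 F x 3.0 y 3.9 z 5.2 M [ 0.06 -0.65  0.1 ] w 0.0327
```

Call:
servo_tool --targets "0 0 0 0;0 0 0 0;0 0 0 0;0 0 0 0" --grip 0.55

```text
clock: 26.55
ee_pos: [0.5629, -0.2, 0.0777]
tcp_rot: [-0.0, 0.783, 0.622, -0.0]
contact_force: [1.5, -2.1, -1.1]
width: 0.0386
```

```bash
python3 -c "
from h import *
for i in range(2): bay();read_camera('wrist')
save('wrist','w24.png')
cv2.imwrite('pics/w24c.png',cv2.resize(cv2.imread('pics/w24.png')[110:265,225:335],None,fx=5,fy=3.8))
"
```

```text
t 26.55 X 1.5 Y -4.4 Z 12.2 F x -1.7 y 1.9 z -1.1 M [-0.26 -0.24 -0.02] w 0.0386
t 26.6 X 1.6 Y -4.4 Z 12.2 F x -0.9 y 1.3 z -0.2 M [-0.2  -0.17 -0.08] w 0.0385
```

View pics/w24c.png

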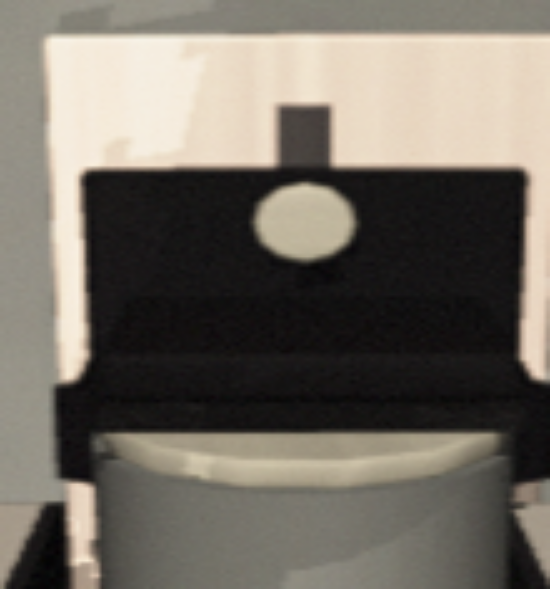

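```bash
python3 -c "
from h import *
m=camera_model('wrist')
for r,z,n in [(110+432/3.8,.0995,'wall in top'),(110+382/3.8,.0855,'ear29'),(110+460/3.8,.1075,'rim top seated'),(110+485/3.8,.1075,'band')]:
    X=onz('w',(285,r),z,m);print(n, 'bayX',((X-B)@U*1000).round(1))
for u in (96,513):
    X=onz('w',(225+u/5,110+480/3.8),.0905,m);print(((X-B)@V*1000).round(1))
X=onz('w',(225+305/5,110+220/3.8),.07,m);print('screw',((X-B)@V*1000).round(1))
"
```

```text
wall in top bayX 28.0
ear29 bayX 29.3
rim top seated bayX 27.8
band bayX 25.3
-18.8
16.6
screw -0.8
```

Call:
servo_tool --targets "0 1 0 0;0 2 0 0;0 2 0 0;0 2 -1 0;0 2 -1 0" --grip 0.2

```text
clock: 27.32
ee_pos: [0.5655, -0.2002, 0.0795]
tcp_rot: [0.0, 0.783, 0.622, 0.0]
contact_force: [-1.0, -0.8, -0.5]
width: 0.0681
```

Call:
servo_tool --targets "0 0 -20 0;0 0 -50 0;-15 0 -90 0;-30 0 -110 0;-30 0 -110 0"

```text
clock: 27.95
ee_pos: [0.5595, -0.231, 0.1921]
tcp_rot: [0.002, 0.783, 0.621, 0.001]
contact_force: [0.2, -0.1, -0.1]
width: 0.0683
```

Call:
servo_tool --targets "0 0 0 0;0 0 0 0;0 0 0 0"

```text
clock: 28.32
ee_pos: [0.5581, -0.2288, 0.1878]
tcp_rot: [-0.001, 0.783, 0.622, -0.0]
contact_force: [-0.1, 0.4, 0.9]
width: 0.0682
```

```bash
python3 -c "
from h import *
bay();m=camera_model('wrist')
save('wrist','w25.png');np.savez('w25m.npz',**m)
a=cv2.imread('pics/w25.png')
for t in ['cell','cell_button','cell_flat','contact_mid']:
  for q in pinpoint('wrist',t)[:1]: print(t,q['uv'],q['confidence'],((onz('wrist',q['uv'],.0905,m)-B)@U*1000).round(1))
"
```

```text
t 28.32 X -27.7 Y -2.6 Z 122.3 F x 0.4 y -0.2 z 0.9 M [-0.02 -0.02  0.05] w 0.0682
cell [279.9, 173.9] 0.71 -2.4
cell_button [279.5, 131.2] 0.72 28.6
cell_flat [277.7, 214.0] 0.9 -33.4
contact_mid [280.9, 125.8] 0.59 32.4
```

View pics/w25.png

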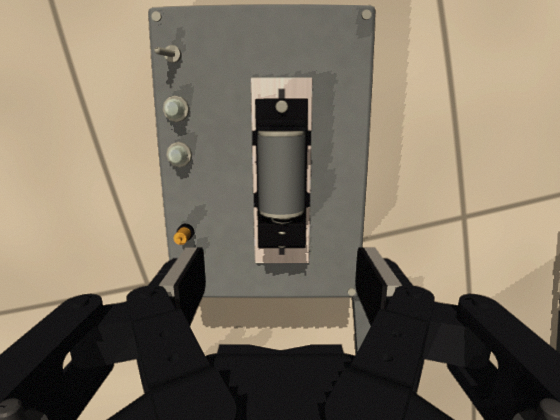

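```bash
python3 -c "
from h import *
m=dict(np.load('w25m.npz'))
a=cv2.imread('pics/w25.png')
cv2.imwrite('pics/w25c.png',cv2.resize(a[90:260,240:325],None,fx=6,fy=3.5,interpolation=cv2.INTER_CUBIC))
P=lambda x,y,z:proj('w',B+U*x/1000+V*(y-.8)/1000+np.array([0,0,z/1000]),m)
for n,x,y,z in [('canfront top',28.75,0,42),('canfront L',28.75,-17,25),('canfront R',28.75,17,25),('canrear top',-30.75,0,42),('rear L',-30.75,-17,25),('rear R',-30.75,17,25),('wall in',29,0,34),('front top if +3',28.75,0,45),('front 2 back',26.75,0,42)]:
    p=P(x,y,z);print(n,p.round(1),((p-[240,90])*[6,3.5]).round(0))
"
```

```text
canfront top [281.6 132.1] [250. 147.]
canfront L [257.8 131. ] [107. 144.]
canfront R [305.2 131. ] [391. 144.]
canrear top [281.6 217.3] [249. 446.]
rear L [259.2 210.7] [115. 422.]
rear R [303.8 210.6] [383. 422.]
wall in [281.6 131.2] [249. 144.]
front top if +3 [281.6 132.3] [250. 148.]
front 2 back [281.6 135.2] [250. 158.]
```

View pics/w25c.png

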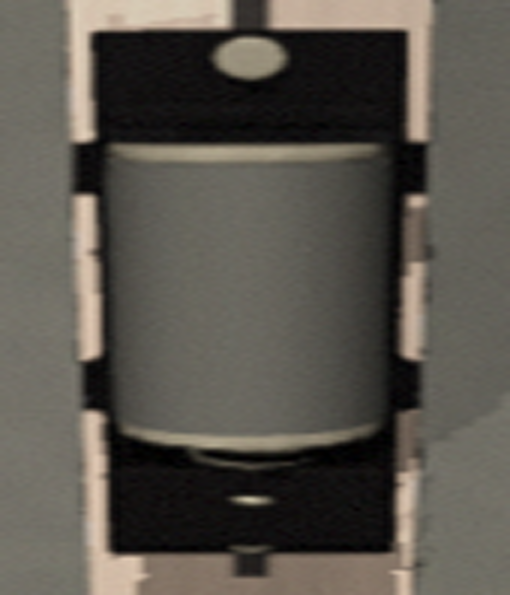

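Call:
servo_tool --targets "-40 0 -40 0;-80 0 -60 0;-80 0 -60 0;-80 0 -60 0"

```text
clock: 29.08
ee_pos: [0.5403, -0.3069, 0.2486]
tcp_rot: [-0.001, 0.783, 0.622, 0.0]
contact_force: [0.7, 0.9, -0.7]
width: 0.0687
```

```bash
python3 -c "
from h import *
save('scene','s5.png');save('top','t5.png')
a=cv2.imread('pics/s5.png');cv2.imwrite('pics/s5c.png',cv2.resize(a[135:245,165:330],None,fx=4.5,fy=4.5,interpolation=cv2.INTER_CUBIC))"
```

```text
(no output)
```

View pics/s5.png

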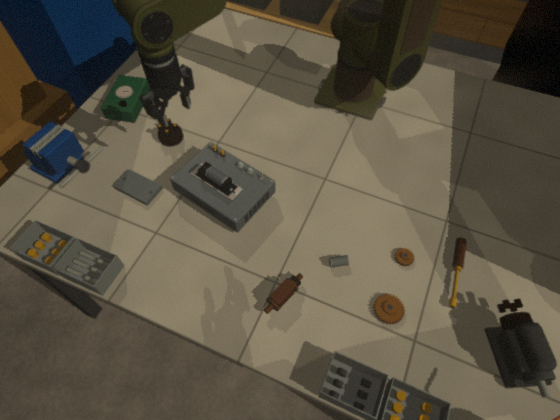

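View pics/s5c.png

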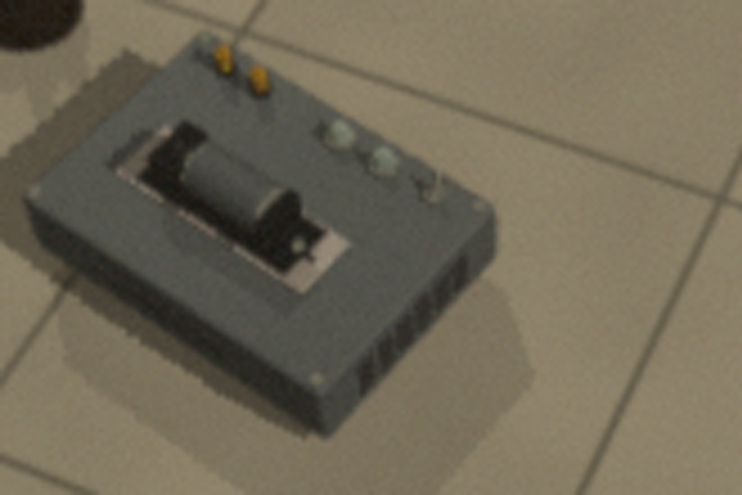

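The scene view shows the cell lying level in the bay at about (215,178), with its button end flush against the contact wall. The other items look to be where they were at the start.

```bash
python3 -c "
from plant import *
print(close_job())"
```

```text
the job is handed in; nothing more can be done
None
```

The larger dry cell is in the holder, button end at the fixed contact, and the job is handed in at about 29 s of the 59 s allowed.

**What I did**
- I gripped the cell near its middle and tilted it about 12° in the fingers against the tester's case edge, peaking at about 22 N.
- I pushed its flat end against the spring with the button raised. By force, the spring reached about 10 mm of travel during tipping and peaked near 11.5 mm (11.6 N), short of its 13 mm stop.
- I tipped the button end down onto the ribs, then opened the fingers a little. The spring carried the cell about 2 mm forward into the socket, and I withdrew the gripper.

**Last checks**
- **Seating:** In the last wrist picture the can's front edge lies against the contact wall, within about a pixel of where the seated model puts it. The sides and the spring end match too, and the scene view shows the cell level.
- **Other items:** The rest of the scene looks unmoved in the scene picture. I did not measure this.
- **Gripper:** It reads no contact force and stands clear of the tester.

**What disagreed**
- First touch on the spring came about 2 mm later than the geometry predicted, so I set the compression by force.
- The cell did not slide home while still gripped. I pressed it down once more, with about 21 N at the wrist, and it went in only when the grip was loosened.
- The network's points put the button tip at 28.6 mm and the flat end at -33.4 mm from the bay's middle, about 2 to 2.5 mm short of seated. The picture's edges disagree with that, and I trusted the edges.

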